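# Unlock the panel carrier and re-rack the cut panels by length

### The job

The four cut panels came from the saw in the grey transport carrier, held down by its flat metal lock bar. Slide the bar along its keyholes, lift it off and lay it in the cradle on the carrier's side; then, ready for edge banding, move the panels to the wooden stepped rack so that the row runs from shortest to longest, each standing fully down in the slot whose length suits it. Do not knock over the yellow oil bottle.

Things in the scene. Friction and masses are not known exactly. Their poses are not given: they have to be found in the camera images.
- panel_80: Shortest loose cut panel: white-faced chipboard, brown cut edges, 80 mm long (own y) x 16 thick (own x) x 90 high (own z), about 80 g. Origin: centre of its underside. At the start it stands on its long edge in any one of the carrier's four slots; grip it across its 16 mm, near the top. Which end points where does not matter.
- panel_100: Second shortest loose cut panel: white-faced chipboard, brown cut edges, 100 mm long (own y) x 16 thick (own x) x 90 high (own z), about 100 g. Origin: centre of its underside. At the start it stands on its long edge in any one of the carrier's four slots; grip it across its 16 mm, near the top. Which end points where does not matter.
- panel_120: Second longest loose cut panel: white-faced chipboard, brown cut edges, 120 mm long (own y) x 16 thick (own x) x 90 high (own z), about 120 g. Origin: centre of its underside. At the start it stands on its long edge in any one of the carrier's four slots; grip it across its 16 mm, near the top. Which end points where does not matter.
- panel_140: Longest loose cut panel: white-faced chipboard, brown cut edges, 140 mm long (own y) x 16 thick (own x) x 90 high (own z), about 140 g. Origin: centre of its underside. At the start it stands on its long edge in any one of the carrier's four slots; grip it across its 16 mm, near the top. Which end points where does not matter.
- lock_bar: loose flat metal bar over the panels, 34 x 6 mm, along own x from -156 to +176 mm, 0.22 kg; upright black grip in the middle (42 mm along x, 16 across y, top 43 above underside). Origin: underside below the grip. Keyholes hang on two studs with 15 mm heads that rise 12 mm above its underside: slide it 18 (+-2) mm toward its own -x (toward the robot), then it lifts off. Little friction.
- carrier: fixed grey carrier, 286 (own x, away from robot) x 164 mm; origin: centre of underside, on table. Slots along y at x = -78, -26, 26, 78 mm, panel centres near y = 0; floor 10, teeth to 47 high. Posts x = +-136 (14 thick, y +-22) carry the bar, underside 104 high. Cradle on -y side: notches in both end plates, 52 wide about y = -114, floor 40, horns 58 high; bar lies there along x, origin near x = 0.
- kit_rack: fixed plywood rack, 224 (own x, away from robot) x 184 mm; origin: centre of underside, on table. 4 slots along y, 22 wide between teeth with sloping tops (47 high), floor 10 high, stepped end stops 38 high, end board 46 high at y = 80; each slot 20 mm longer than its panel. Panel 80 / 100 / 120 / 140 goes to x = -78 / -26 / 26 / 78, centre y = 30 / 20 / 10 / 0 mm. Shortest slot nearest the robot.
- fluid_bottle: loose bystander: small square oil bottle, white top and yellow lower part, 43 x 57 x 104 mm, origin at the centre of its underside; leave it standing.

How it is judged:
At the end, for the whole second after the job is handed in: Each panel stands in the stepped rack's slot for its length (8 mm across, 13 mm along, underside 6 mm from the floor, tilt under 0.15 rad); the lock bar lies in both cradle notches (30 mm along, 13 mm across, 6 mm in height, level to 0.1 rad); all released and at rest; oil bottle upright (x of panel_80 in the frame of kit_rack between -0.086 and -0.07 m and y of panel_80 in the frame of kit_rack between 0.017 and 0.043 m and z of panel_80 in the frame of kit_rack between 0.004 and 0.016 m and angle between each of panel_80, panel_100, panel_120, panel_140's own z axis and vertical below 0.15 rad and linear speed of each of panel_80, panel_100, panel_120, panel_140, lock_bar below 0.02 m/s and x of panel_100 in the frame of kit_rack between -0.034 and -0.018 m and y of panel_100 in the frame of kit_rack between 0.007 and 0.033 m and z of panel_100 in the frame of kit_rack between 0.004 and 0.016 m and x of panel_120 in the frame of kit_rack between 0.018 and 0.034 m and y of panel_120 in the frame of kit_rack between -0.003 and 0.023 m and z of panel_120 in the frame of kit_rack between 0.004 and 0.016 m and x of panel_140 in the frame of kit_rack between 0.07 and 0.086 m and y of panel_140 in the frame of kit_rack between -0.013 and 0.013 m and z of panel_140 in the frame of kit_rack between 0.004 and 0.016 m and x of lock_bar in the frame of carrier between -0.03 and 0.03 m and y of lock_bar in the frame of carrier between -0.127 and -0.101 m and z of lock_bar in the frame of carrier between 0.034 and 0.046 m and angle between lock_bar's own z axis and vertical below 0.1 rad); the robot touches nothing.
It fails at once if the oil bottle is knocked over (angle between fluid_bottle's own z axis and vertical above 0.6 rad).
It also fails if it takes over 112 s, if anything falls off the work surface, if the arm or the gripper's body presses on something with over 40 N, if the wrist force passes 120 N, or if a joint passes its speed limit or range.

### The arm

A 6-joint arm with a two-finger parallel gripper is mounted at the origin on a cart in front of the work surface, level with it; the furniture and walls round the work are solid. World frame = base frame: x ahead of the robot, y to its left, z up, the work surface at z = 0. Lengths are in m, angles in rad, forces in N, time in s.
With the tool pointing down it reaches from about 0.25 to 0.775 m from the base axis. Payload 4 kg.
Tool frame: the origin (TCP) lies where the fingers leave the gripper's body, on its centre line; the fingertips stand 97 mm ahead of it and the grasp point (between the pads) lies 78 mm ahead of it; z points along the fingers, y is the line along which they close (so a half turn about z gives the same grasp; the last joint's range is limited). The gripper opens to 94 mm and grips with 3 to 60 N. Pads are 16 mm wide; open, the fingers measure 119 mm over their backs; the gripper's body (75 mm by 177 mm) begins 78 mm behind the grasp point.
Start: joints at [1.045, 0.087, 1.371, -0, 1.684, -0.103], TCP at [0.226, 0.502, 0.303] pointing down, gripper open.
Joint ranges: [-3.1, 3.1], [-0.76, 2.03], [0.27, 2.55], [-1.08, 4.22], [0.17, 2.65], [-2.57, 2.57]. Speed limits (rad/s): [2.79, 2.79, 3.14, 3.14, 3.14, 3.14].

### API

Orientations are given as [roll, pitch, yaw] about the fixed x, y, z axes, in that order (R = Rz(yaw) Ry(pitch) Rx(roll)).
In Python, from bench import robot, eyes gives the robot as it stands. The module is installed in compiled form; this text tells all that it offers.
- The arm moves only by the tool carry_out, never from a script. Its argument "deltas" is a list of rows, each an object of numbers: "dx", "dy", "dz": the shift along the tool's x, y, z each as a share of 0.02 m, from -1 to 1; "wx", "wy", "wz": the turn, a rotation vector about the tool's x, y, z each as a share of 0.12 rad, from -1 to 1; "gripper": the closure in counts, from 0 (fully open) to 255 (shut). In form: [{"dx": .., "dy": .., "dz": .., "wx": .., "wy": .., "wz": .., "gripper": ..}, ...]. A call has 1 to 20 rows; each row shifts and turns the commanded pose from where the row before left it, along the tool's axes as they then stand; what a row does not reach is not made up. A row lasts 1/12 s, in which the tool goes at most 41.7 mm and 7.16 degrees, less where a joint would pass 70% of its speed; a pose out of reach is approached as far as the arm can. A call with a number of a shift or a turn outside -1 to 1 is refused whole. A call with a gripper value outside its range is refused whole. The fingers move at their own pace and stop on an object; the grip force is fixed at half the most. Time passes only in rows, so rows that do not move let the fingers close. It gives the time, the measured TCP pose, the force, the opening and the grip force at its end, in the units of the state.
- robot.get_obs(): the state, without advancing time (a new reading comes with each control period).
- eyes.snapshot(name): name is "scene" or "side" or "wrist"; returns the picture (400x640x3 uint8, red, green, blue); there is no depth.
- eyes.get_calibration(name): a dict with "fovy" (degrees; the focal length in pixels is half the picture's height over the tangent of half this angle, whatever the lens; pixels are square), "cx", "cy" (the principal point, pixels), "k1" (the pictures are not rectified: a ray, as slopes to the right and down, at radius r is drawn at 1 + k1 r^2 times it, then the intrinsics apply), "R" (3x3) and "t" (3): a world point X has camera coordinates R X + t. Camera axes: x right, y down, z forward; pixel columns grow to the right and rows downward; lengths in m; the calibration is good to about 2 mm. A picture is of the moment at which its call begins: read the wrist's pose just before it. get_calibration takes no time and is no camera call; for the wrist camera it gives the pose at the moment of the call.
- robot.close_job(): hands the job in; it is judged then, once.
The state is a dict: "time": time; "joint_positions": joint angles; "qvel": joint speeds; "joint_torque": joint torques, N m; "tool_pos": TCP position; "ee_rot": TCP orientation; "wrist_force": force on the tool from outside, world axes, zero at the start; "wrist_torque": the same for the moment, N m; "width": finger opening in m; "finger_force": force on a finger pad.
Only numpy, scipy, OpenCV 4.12 (cv2) and the standard library are available. Lean on these libraries where they do the work, as an engineer would, in place of code of your own. Each camera call takes 0.05 s, during which the arm holds its last target. There are 200 camera calls.

## Working session

There is one attempt and no reset: what is moved stays moved. The work goes in short steps, Python scripts to look and compute and a tool call to move; the robot and the scene stay as the last step left them, time stands still between calls to the robot, and variables do not carry over. Pictures are saved under pics/ and viewed, at most 14 in all, crops included, and the job is handed in when it is done.

Besides the shell and the picture viewer there is one more tool, called after "Request:" as name(argument=value, ...) on one line, values as JSON. carry_out: Moves the arm, as the interface text tells. Shift numbers are shares of 0.02 m and turn numbers shares of 0.12 rad, none past 1 either way. Its arguments: {"type":"object","properties":{"deltas":{"type":"array","items":{"type":"object","properties":{"dx":{"type":"number"},"dy":{"type":"number"},"dz":{"type":"number"},"wx":{"type":"number"},"wy":{"type":"number"},"wz":{"type":"number"},"gripper":{"type":"number"}}}}},"required":["deltas"]}

```bash
mkdir -p pics; python3 - <<'E'
from bench import robot, eyes
import cv2, numpy as np
o=robot.get_obs()
for k,v in o.items(): print(k,np.round(v,4))
for n in ["scene","side","wrist"]:
    c=eyes.get_calibration(n); print(n,{k:np.round(v,4).tolist() for k,v in c.items()})
    cv2.imwrite(f"pics/{n}0.png",eyes.snapshot(n)[:,:,::-1])
E
```

```text
time 0.0
joint_positions [ 1.0449  0.088   1.3722  0.      1.6836 -0.1031]
qvel [ 0.0024  0.0004  0.0018 -0.0014 -0.0004  0.002 ]
joint_torque [ 4.00000e-04 -3.40171e+01 -3.02435e+01  7.19000e-02  3.28000e-02
 -2.00000e-04]
tool_pos [0.2255 0.5013 0.3015]
ee_rot [-3.1394e+00 -2.0000e-04  2.7188e+00]
wrist_force [-0.1708  0.5913  0.0989]
wrist_torque [-0.0098  0.047   0.0136]
finger_force 0.0
width 0.094
scene {'fovy': 50.3979, 'cx': 318.3582, 'cy': 198.788, 'k1': -0.0924, 'R': [[0.8683, -0.496, 0.0012], [-0.3297, -0.579, -0.7457], [0.3705, 0.6471, -0.6663]], 't': [-0.5224, 0.1706, 0.9163]}
side {'fovy': 46.0578, 'cx': 319.9609, 'cy': 198.8992, 'k1': -0.0958, 'R': [[0.9755, -0.2193, 0.0157], [-0.0788, -0.4154, -0.9062], [0.2052, 0.8828, -0.4225]], 't': [-0.5312, 0.0944, 1.1175]}
wrist {'fovy': 68.6235, 'cx': 319.4592, 'cy': 199.7018, 'k1': 0.0114, 'R': [[0.4105, 0.9119, -0.0013], [0.883, -0.3971, 0.2504], [0.2278, -0.104, -0.9681]], 't': [-0.5492, -0.0247, 0.3904]}
```

View pics/scene0.png

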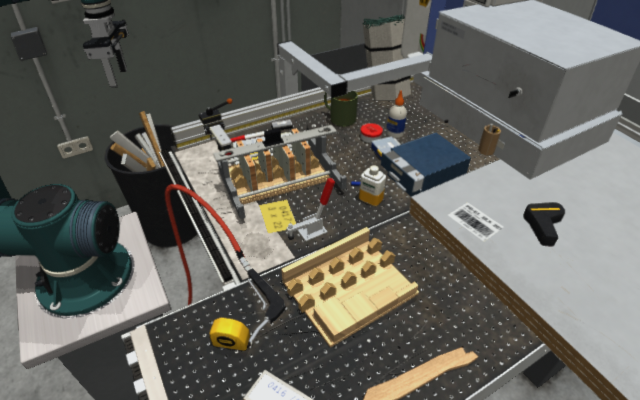

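View pics/side0.png

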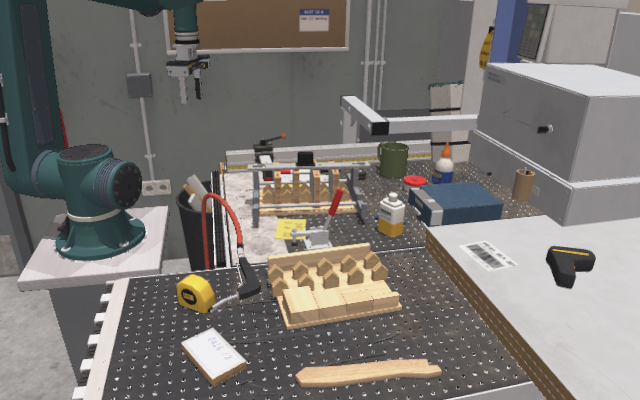

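View pics/wrist0.png

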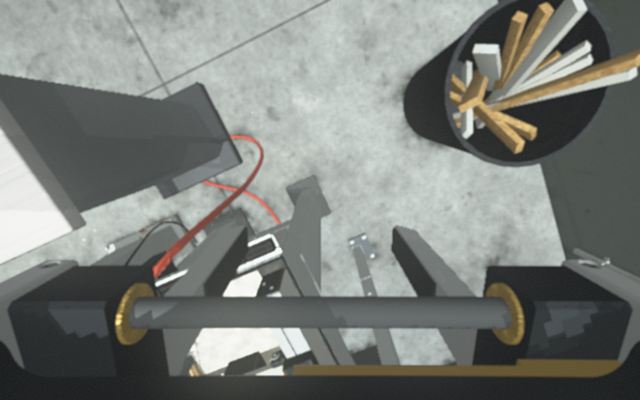

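The scene view shows the carrier with the bar around px (275,165) and the rack around (350,285). The bottle is at (372,185), with a red-handled clamp between at (315,215). The side view shows the same things, and the wrist camera sees only floor. I'll zoom in next.

```bash
cat > h.py <<'E'
from bench import robot, eyes
import cv2, numpy as np
def rays(n,px,c=None):
    c=c or eyes.get_calibration(n); f=200/np.tan(np.radians(c["fovy"])/2)
    K=np.array([[f,0,c["cx"]],[0,f,c["cy"]],[0,0,1.]])
    u=cv2.undistortPoints(np.float64(px).reshape(-1,1,2),K,np.array([c["k1"],0,0,0.])).reshape(-1,2)
    R=np.array(c["R"]); t=np.array(c["t"])
    return -R.T@t,(np.c_[u,np.ones(len(u))]@R)
def plane(n,px,z,c=None):
    o,d=rays(n,px,c); return o+d*((z-o[2])/d[:,2])[:,None]
def proj(n,X,c=None):
    c=c or eyes.get_calibration(n); f=200/np.tan(np.radians(c["fovy"])/2)
    K=np.array([[f,0,c["cx"]],[0,f,c["cy"]],[0,0,1.]])
    return cv2.projectPoints(np.float64(X).reshape(-1,1,3),cv2.Rodrigues(np.array(c["R"]))[0],np.float64(c["t"]),K,np.array([c["k1"],0,0,0.]))[0].reshape(-1,2)
def tri(pa,pb,a="scene",b="side"):
    out=[]
    for p,q in zip(pa,pb):
        o1,d1=rays(a,[p]);o2,d2=rays(b,[q]);A=np.c_[d1[0],-d2[0]]
        s=np.linalg.lstsq(A,o2-o1,rcond=None)[0]; P=o1+s[0]*d1[0];Q=o2+s[1]*d2[0]
        out.append([*((P+Q)/2),np.linalg.norm(P-Q)])
    return np.array(out)
E
python3 - <<'E'
import cv2
a=cv2.imread("pics/scene0.png");b=cv2.imread("pics/side0.png")
cv2.imwrite("pics/c1.png",cv2.resize(a[105:235,190:360],None,fx=4.5,fy=4.5,interpolation=cv2.INTER_CUBIC))
cv2.imwrite("pics/c2.png",cv2.resize(a[220:350,270:430],None,fx=4.5,fy=4.5,interpolation=cv2.INTER_CUBIC))
E
```

```text
(no output)
```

View pics/c1.png

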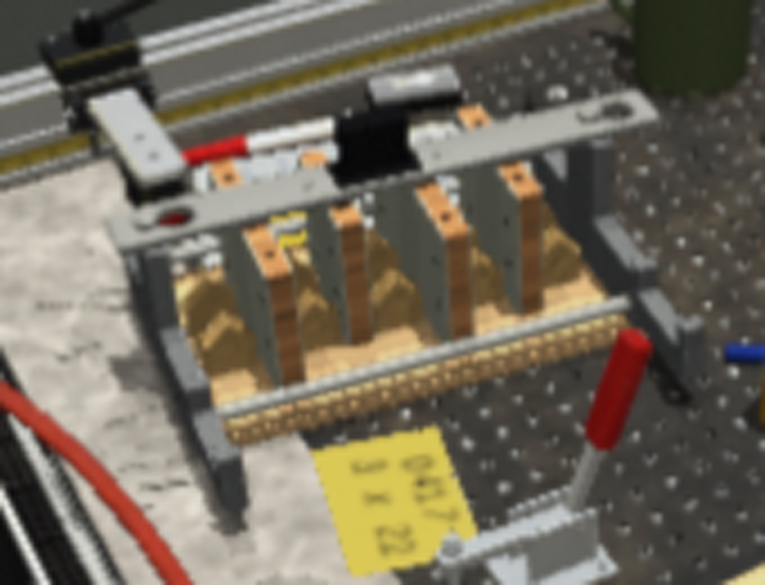

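View pics/c2.png

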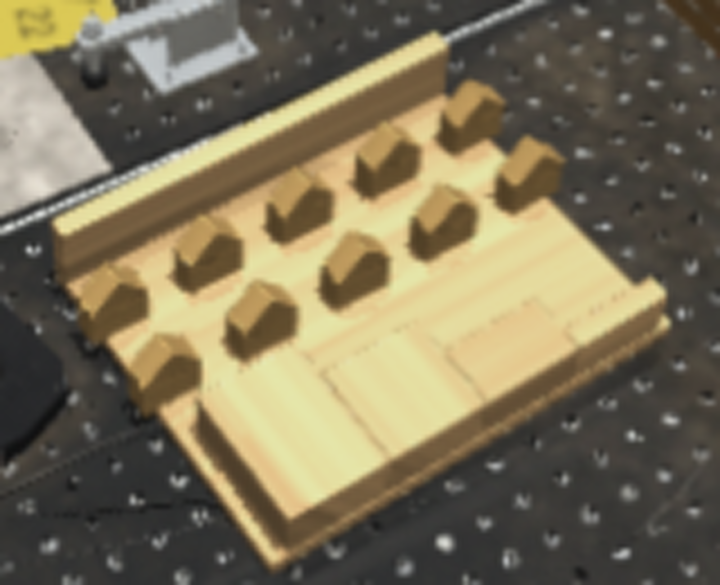

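Bar, left to right: the near keyhole end is at scene px (217,155) and the far end at (335,128), with the black grip at (273,136). Slot 1 and slot 3 panel fronts are lowest (the longest panels) and slot 2 is the shortest-looking. The rack is clear, with its base corners at (331,345) and (419,291). Now to turn these into positions.

```bash
python3 - <<'E'
from h import *
np.set_printoptions(precision=4,suppress=True)
C=lambda p:np.float64(p)/4.5+[190-.4,105-.4]
D=lambda p:np.float64(p)/4.5+[270-.4,220-.4]
print("bar top corners",plane("scene",C([[108,222],[122,250],[638,92],[658,112]]),.110))
print("fronts",fr:=plane("scene",C([[277,275],[352,223],[457,238],[530,200]]),.100))
print("backs",plane("scene",C([[225,160],[314,153],[410,122],[473,108]]),.100))
print("cradle tops", plane("scene",C([[228,465],[700,325]]),.058))
print("rack base",plane("scene",D([[277,566],[670,322]]),0))
print("endboard top outer",plane("scene",D([[55,222],[435,33]]),.046))
print("front stop",plane("scene",D([[200,400],[290,515],[665,287]]),.038))
print("bottle top/base", plane("scene",[[373,167]],.104),plane("scene",[[370,204]],0))
print("clamp handle", plane("scene",C([[632,335]]),.1), tri(C([[632,340]]),[[345,189]]))
E
```

```text
bar top corners [[0.3737 0.1366 0.11  ]
 [0.3717 0.1073 0.11  ]
 [0.7028 0.1049 0.11  ]
 [0.7016 0.0795 0.11  ]]
fronts [[0.4417 0.0559 0.1   ]
 [0.498  0.0797 0.1   ]
 [0.5433 0.0372 0.1   ]
 [0.5967 0.0493 0.1   ]]
backs [[0.4589 0.1761 0.1   ]
 [0.508  0.1562 0.1   ]
 [0.5726 0.1581 0.1   ]
 [0.6133 0.153  0.1   ]]
cradle tops [[ 0.373  -0.0296  0.058 ]
 [ 0.6499 -0.0532  0.058 ]]
rack base [[ 0.3951 -0.4105  0.    ]
 [ 0.6196 -0.3954  0.    ]]
endboard top outer [[ 0.3816 -0.2325  0.046 ]
 [ 0.6025 -0.2185  0.046 ]]
front stop [[ 0.3951 -0.3446  0.038 ]
 [ 0.3999 -0.4111  0.038 ]
 [ 0.6069 -0.3975  0.038 ]]
bottle top/base [[ 0.6975 -0.1018  0.104 ]] [[ 0.6866 -0.1194  0.    ]]
clamp handle [[ 0.5845 -0.0858  0.1   ]] [[ 0.57   -0.117   0.1297  0.0114]]
```

Order in the carrier from near to far: 120, 80, 140, 100, with carrier yaw about -0.09. The rack yaw is about +0.065. I'll use one gripper orientation (closing along x) for everything and look from above the carrier first.

Request:
carry_out(deltas=[{"dx":-0.82,"dy":-0.5,"wz":0.94},{"dx":-0.82,"dy":-0.5,"wz":0.94},{"dx":-0.95,"dy":-0.28,"wz":0.94},{"dx":-0.95,"dy":-0.28,"wz":0.94},{"dx":-1,"dy":0,"wz":0.94},{"dx":-1,"dy":0,"wz":0.94},{"dx":-1,"dy":0,"wz":0.94},{"dx":-0.95,"dy":0.3,"wz":0.94},{"dx":-0.95,"dy":0.3,"wz":0.94},{"dx":-0.85,"dy":0.5,"wz":0.94},{"dx":-0.85,"dy":0.5,"wz":0.94},{"dx":-0.79,"dy":0.61},{"dx":-0.79,"dy":0.61},{"dx":-0.79,"dy":0.61},{"dx":-0.79,"dy":0.61},{"dx":-0.79,"dy":0.61},{"dx":-0.79,"dy":0.61},{"dx":-0.79,"dy":0.61},{"dx":-0.79,"dy":0.61},{"dx":-0.79,"dy":0.61}])

```text
invalid input
```

Request:
carry_out(deltas=[{"dx":-0.82,"dy":-0.5,"dz":0,"wx":0,"wy":0,"wz":0.94,"gripper":0},{"dx":-0.82,"dy":-0.5,"dz":0,"wx":0,"wy":0,"wz":0.94,"gripper":0}])

```text
time: 0.32
tool_pos: [0.2454, 0.4687, 0.3018]
ee_rot: [-3.14, 0.0, 2.49]
wrist_force: [0.2, 0.3, 0.2]
width: 0.0938
finger_force: 0.0
```

Every row needs all seven keys. I'll continue.

Request:
carry_out(deltas=[{"dx":-0.95,"dy":-0.28,"dz":0,"wx":0,"wy":0,"wz":0.94,"gripper":0},{"dx":-0.95,"dy":-0.28,"dz":0,"wx":0,"wy":0,"wz":0.94,"gripper":0},{"dx":-1,"dy":0,"dz":0,"wx":0,"wy":0,"wz":0.94,"gripper":0},{"dx":-1,"dy":0,"dz":0,"wx":0,"wy":0,"wz":0.94,"gripper":0},{"dx":-1,"dy":0,"dz":0,"wx":0,"wy":0,"wz":0.94,"gripper":0},{"dx":-0.95,"dy":0.3,"dz":0,"wx":0,"wy":0,"wz":0.94,"gripper":0},{"dx":-0.95,"dy":0.3,"dz":0,"wx":0,"wy":0,"wz":0.94,"gripper":0},{"dx":-0.85,"dy":0.5,"dz":0,"wx":0,"wy":0,"wz":0.94,"gripper":0},{"dx":-0.85,"dy":0.5,"dz":0,"wx":0,"wy":0,"wz":0.94,"gripper":0},{"dx":-0.79,"dy":0.61,"dz":0,"wx":0,"wy":0,"wz":0,"gripper":0},{"dx":-0.79,"dy":0.61,"dz":0,"wx":0,"wy":0,"wz":0,"gripper":0},{"dx":-0.79,"dy":0.61,"dz":0,"wx":0,"wy":0,"wz":0,"gripper":0},{"dx":-0.79,"dy":0.61,"dz":0,"wx":0,"wy":0,"wz":0,"gripper":0},{"dx":-0.79,"dy":0.61,"dz":0,"wx":0,"wy":0,"wz":0,"gripper":0},{"dx":-0.79,"dy":0.61,"dz":0,"wx":0,"wy":0,"wz":0,"gripper":0},{"dx":-0.79,"dy":0.61,"dz":0,"wx":0,"wy":0,"wz":0,"gripper":0},{"dx":-0.79,"dy":0.61,"dz":0,"wx":0,"wy":0,"wz":0,"gripper":0},{"dx":-0.79,"dy":0.61,"dz":0,"wx":0,"wy":0,"wz":0,"gripper":0},{"dx":-0.79,"dy":0.61,"dz":0,"wx":0,"wy":0,"wz":0,"gripper":0},{"dx":-0.79,"dy":0.61,"dz":0,"wx":0,"wy":0,"wz":0,"gripper":0}])

```text
time: 1.98
tool_pos: [0.4631, 0.1344, 0.3023]
ee_rot: [-3.141, 0.0, 1.478]
wrist_force: [1.0, -0.1, 0.1]
width: 0.094
finger_force: 0.0
```

Request:
carry_out(deltas=[{"dx":-0.79,"dy":0.61,"dz":0,"wx":0,"wy":0,"wz":0,"gripper":0},{"dx":-0.79,"dy":0.61,"dz":0,"wx":0,"wy":0,"wz":0,"gripper":0},{"dx":-0.79,"dy":0.61,"dz":0,"wx":0,"wy":0,"wz":0,"gripper":0},{"dx":-0.79,"dy":0.61,"dz":0,"wx":0,"wy":0,"wz":0,"gripper":0},{"dx":0,"dy":0,"dz":0,"wx":0,"wy":0,"wz":0,"gripper":0},{"dx":0,"dy":0,"dz":0,"wx":0,"wy":0,"wz":0,"gripper":0}])

```text
time: 2.48
tool_pos: [0.5056, 0.0674, 0.3021]
ee_rot: [-3.14, -0.0, 1.476]
wrist_force: [0.3, 0.4, 0.0]
width: 0.0936
finger_force: 0.0
```

```bash
python3 - <<'E'
from h import *
import pickle
c=eyes.get_calibration("wrist"); pickle.dump(c,open("w1.pkl","wb"))
print(robot.get_obs()["tool_pos"],robot.get_obs()["ee_rot"])
cv2.imwrite("pics/w1.png",eyes.snapshot("wrist")[:,:,::-1])
E
```

```text
[0.50562448 0.06741952 0.30208527] [-3.14009097e+00 -4.23018588e-04  1.47624470e+00]
```

View pics/w1.png

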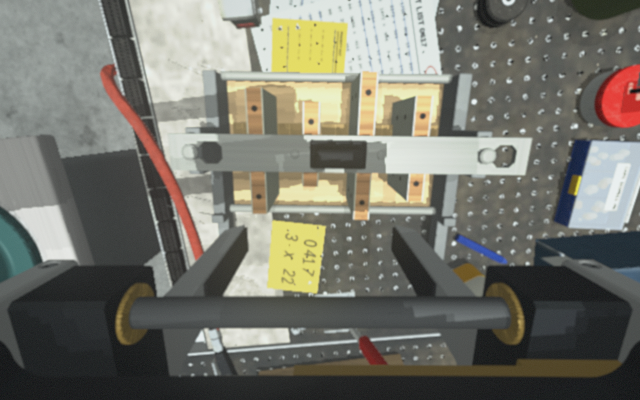

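The wrist view shows the bar spanning px (170..531, ~155) with its grip at (338,155). Panel tops run at columns 257, 311, 365 and 419, with visible lengths of about 125, 85, 147 and 104 px. That confirms 120, 80, 140, 100. I'll measure precisely from masks.

```bash
python3 - <<'E'
from h import *
import pickle
np.set_printoptions(precision=4,suppress=True)
c=pickle.load(open("w1.pkl","rb"))
im=cv2.imread("pics/w1.png"); hsv=cv2.cvtColor(im,cv2.COLOR_BGR2HSV)
for p in [(80,256),(100,368),(195,312),(200,361),(110,282),(195,285),(95,340),(150,250),(155,450),(155,338)]: print(p,hsv[p])
g=cv2.GaussianBlur(cv2.cvtColor(im,cv2.COLOR_BGR2GRAY),(3,3),0).astype(int)
print("bar col 240",g[125:185,240]); print("col 440",g[125:185,440]); print("row150",g[150,500:545]);print("row155 grip",g[155,298:380]); print("col338",g[130:180,338])
for y in (95,120,180,200): print("row",y,"R-B",(im[y,:,2].astype(int)-im[y,:,0])[240:440])
E
```

```text
(80, 256) [ 30  22 142]
(100, 368) [ 24  88 235]
(195, 312) [ 27  62 234]
(200, 361) [ 17  88 104]
(110, 282) [ 20  82 167]
(195, 285) [ 27  60 234]
(95, 340) [ 33  54 236]
(150, 250) [ 50  17 135]
(155, 450) [ 51   8 220]
(155, 338) [24 14 88]
bar col 240 [133 134 133 130 126 124 124 124 128 138 148 154 155 153 151 147 140 134
 132 132 132 133 134 134 133 133 132 132 134 135 135 135 134 133 133 133
 133 134 134 135 134 133 132 132 133 137 140 139 133 128 125 124 125 131
 140 147 150 151 152 153]
col 440 [ 74  73  73  71  70  69  68  68  67  68  87 134 186 214 219 217 215 213
 214 215 215 216 216 216 217 218 218 218 219 220 220 221 221 220 220 219
 220 220 220 219 218 218 219 219 219 220 220 215 190 141  94  71  68  68
  69  69  69  69  69  68]
row150 [115 130 154 165 146 112  91  89  96 102 104 100  91  79  80 107 154 195
 214 217 216 215 214 215 217 218 219 219 210 183 146 117 104 101 100 100
 101 100  98  96  96  96  96  95  93]
row155 grip [133 136 139 140 140 139 139 138 139 140 136 120  93  72  65  65  64  63
  63  64  68  74  78  82  85  86  86  86  86  87  87  87  87  87  87 
[... 2595 characters left out ...]
  98  76  38  24  46  66  70  73  61  47  40  28  15   1   0   1   2
   3   0]
row 200 R-B [60 57 55 57 60 65 67 65 65 62 52 36 46 64 69 70 70 67 64 65 67 69 70 70
 69 50 23 12 10 10 10 10 11 10 22 42 60 66 64 63 63 65 64 65 65 64 60 61
 61 60 60 62 65 66 64 64 64 64 64 62 59 59 58 58 61 59 59 61 63 65 65 65
 64 58 51 48 49 49 48 47 47 47 47 51 55 58 56 49 44 46 47 48 47 48 49 49
 50 53 55 55 55 52 54 64 72 74 54 24  9 10 10  9  9  8 20 41 61 66 66 59
 46 36 36 44 59 65 67 65 47 38 51 53 53 54 53 56 55 58 58 59 61 66 70 70
 70 71 69 70 68 66 67 68 67 70 68 61 56 53 53 52 54 53 54 57 60 44 21 25
 61 92 94 90 92 91 92 91 93 92 92 94 77 40 24 37 53 60 63 55 54 46 28  8
 -1  1  0 -2  2  0  0 -2]
```

```bash
python3 - <<'E'
from h import *
import pickle
np.set_printoptions(precision=4,suppress=True)
c=pickle.load(open("w1.pkl","rb"))
P=lambda p,z:plane("wrist",p,z,c)[:,:2]
b=P([[440,136.3],[440,174.1],[529,156],[169,156]],.110); print("bar",b)
print("grip top edges",P([[310,156],[366,156]],.13))
print("grip side tops",P([[338,140.5],[338,167.5]],.147))
im=cv2.imread("pics/w1.png").astype(int); d=cv2.GaussianBlur((im[:,:,2]-im[:,:,0]).astype(np.float32),(3,3),0)
# panel ends (image, by eye) at z=.1
E=[[(254,86),(259.5,213.5)],[(310,101),(312,187)],[(369.5,71),(361,219.5)],[(424.5,97),(414.5,202.5)]]
for e in E:
    w=P(e,.1); v=w[0]-w[1]; print("ends",w.ravel(),"L",np.linalg.norm(v),"yaw",-np.arctan2(v[0],v[1]),"mid",w.mean(0))
# carrier end plates: outer edges of posts? rails corners by eye
print("rail corners z?",P([[203,72],[471,75],[214,212],[458,210]],.05))
E
```

```text
bar [[0.6194 0.1188]
 [0.6197 0.0839]
 [0.7009 0.093 ]
 [0.3695 0.1246]]
grip top edges [[0.5005 0.1144]
 [0.5485 0.1098]]
grip side tops [[0.5245 0.1261]
 [0.5229 0.1047]]
ends [0.4551 0.1789 0.4424 0.0586] L 0.12099718433230101 yaw -0.10523221938695766 mid [0.4487 0.1187]
ends [0.5043 0.1613 0.498  0.0808] L 0.08073261069236473 yaw -0.07836977209148263 mid [0.5012 0.1211]
ends [0.5601 0.1816 0.5442 0.0425] L 0.13995791346285327 yaw -0.11319410705587635 mid [0.5521 0.1121]
ends [0.609  0.1547 0.5986 0.0554] L 0.09990377978140662 yaw -0.10402195320649077 mid [0.6038 0.105 ]
rail corners z? [[0.3938 0.2044]
 [0.6749 0.1746]
 [0.3767 0.0512]
 [0.6649 0.0264]]
```

The order is confirmed (121, 80.7, 140, 99.9 mm). Carrier centre is about (0.526, 0.112) with yaw -0.097, and the bar origin is about (0.525, 0.111). I'm going onto the grip.

Request:
carry_out(deltas=[{"dx":0.75,"dy":0.25,"dz":0,"wx":0,"wy":0,"wz":0,"gripper":0},{"dx":0.75,"dy":0.25,"dz":0,"wx":0,"wy":0,"wz":0,"gripper":0},{"dx":0.75,"dy":0.25,"dz":0.5,"wx":0,"wy":0,"wz":0,"gripper":0},{"dx":0,"dy":0,"dz":1,"wx":0,"wy":0,"wz":0,"gripper":0},{"dx":0,"dy":0,"dz":1,"wx":0,"wy":0,"wz":0,"gripper":0},{"dx":0,"dy":0,"dz":1,"wx":0,"wy":0,"wz":0,"gripper":0},{"dx":0,"dy":0,"dz":0.6,"wx":0,"wy":0,"wz":0,"gripper":0},{"dx":0,"dy":0,"dz":0.3,"wx":0,"wy":0,"wz":0,"gripper":0},{"dx":0,"dy":0,"dz":0,"wx":0,"wy":0,"wz":0,"gripper":0},{"dx":0,"dy":0,"dz":0,"wx":0,"wy":0,"wz":0,"gripper":0}])

```text
time: 3.37
tool_pos: [0.5248, 0.1117, 0.2154]
ee_rot: [3.141, -0.0, 1.478]
wrist_force: [0.0, 0.1, 1.2]
width: 0.0936
finger_force: 0.0
```

Request:
carry_out(deltas=[{"dx":0,"dy":0,"dz":0,"wx":0,"wy":0,"wz":0,"gripper":100},{"dx":0,"dy":0,"dz":0,"wx":0,"wy":0,"wz":0,"gripper":255},{"dx":0,"dy":0,"dz":0,"wx":0,"wy":0,"wz":0,"gripper":255},{"dx":0,"dy":0,"dz":0,"wx":0,"wy":0,"wz":0,"gripper":255},{"dx":0,"dy":0,"dz":0,"wx":0,"wy":0,"wz":0,"gripper":255},{"dx":0,"dy":0,"dz":0,"wx":0,"wy":0,"wz":0,"gripper":255},{"dx":0,"dy":0,"dz":0,"wx":0,"wy":0,"wz":0,"gripper":255},{"dx":0,"dy":0,"dz":0,"wx":0,"wy":0,"wz":0,"gripper":255}])

```text
time: 4.03
tool_pos: [0.5248, 0.1113, 0.2147]
ee_rot: [3.141, -0.0, 1.478]
wrist_force: [0.9, 0.6, 0.3]
width: 0.044
finger_force: 0.3
```

Request:
carry_out(deltas=[{"dx":0,"dy":0,"dz":0,"wx":0,"wy":0,"wz":0,"gripper":255},{"dx":0,"dy":0,"dz":0,"wx":0,"wy":0,"wz":0,"gripper":255},{"dx":0,"dy":0,"dz":0,"wx":0,"wy":0,"wz":0,"gripper":255}])

```text
time: 4.28
tool_pos: [0.5249, 0.1113, 0.2147]
ee_rot: [3.141, -0.0, 1.478]
wrist_force: [1.4, 0.1, -0.1]
width: 0.0414
finger_force: 30.0
```

Request:
carry_out(deltas=[{"dx":0,"dy":-0.3,"dz":0,"wx":0,"wy":0,"wz":0,"gripper":255},{"dx":0,"dy":-0.3,"dz":0,"wx":0,"wy":0,"wz":0,"gripper":255},{"dx":0,"dy":-0.3,"dz":0,"wx":0,"wy":0,"wz":0,"gripper":255},{"dx":0,"dy":0,"dz":0,"wx":0,"wy":0,"wz":0,"gripper":255},{"dx":0,"dy":0,"dz":0,"wx":0,"wy":0,"wz":0,"gripper":255}])

```text
time: 4.7
tool_pos: [0.506, 0.1131, 0.2147]
ee_rot: [-3.141, -0.0, 1.478]
wrist_force: [-1.5, -0.8, -0.8]
width: 0.0418
finger_force: 30.0
```

Request:
carry_out(deltas=[{"dx":0,"dy":0,"dz":-0.15,"wx":0,"wy":0,"wz":0,"gripper":255},{"dx":0,"dy":0,"dz":-0.25,"wx":0,"wy":0,"wz":0,"gripper":255},{"dx":0,"dy":0,"dz":0,"wx":0,"wy":0,"wz":0,"gripper":255}])

```text
time: 4.95
tool_pos: [0.5071, 0.113, 0.2235]
ee_rot: [3.141, -0.0, 1.478]
wrist_force: [-0.5, -0.1, -1.9]
width: 0.0418
finger_force: 30.0
```

The bar is free. I'll lift it and carry it to the cradle.

Request:
carry_out(deltas=[{"dx":0,"dy":0,"dz":-0.7,"wx":0,"wy":0,"wz":0,"gripper":255},{"dx":0,"dy":0,"dz":-0.7,"wx":0,"wy":0,"wz":0,"gripper":255},{"dx":-0.82,"dy":0.13,"dz":0,"wx":0,"wy":0,"wz":0,"gripper":255},{"dx":-0.82,"dy":0.13,"dz":0,"wx":0,"wy":0,"wz":0,"gripper":255},{"dx":-0.82,"dy":0.13,"dz":0,"wx":0,"wy":0,"wz":0,"gripper":255},{"dx":-0.82,"dy":0.13,"dz":0,"wx":0,"wy":0,"wz":0,"gripper":255},{"dx":-0.82,"dy":0.13,"dz":0,"wx":0,"wy":0,"wz":0,"gripper":255},{"dx":-0.82,"dy":0.13,"dz":0,"wx":0,"wy":0,"wz":0,"gripper":255},{"dx":-0.82,"dy":0.13,"dz":0,"wx":0,"wy":0,"wz":0,"gripper":255},{"dx":0,"dy":0,"dz":0,"wx":0,"wy":0,"wz":0,"gripper":255},{"dx":0,"dy":0,"dz":0.8,"wx":0,"wy":0,"wz":0,"gripper":255},{"dx":0,"dy":0,"dz":0.8,"wx":0,"wy":0,"wz":0,"gripper":255},{"dx":0,"dy":0,"dz":0.8,"wx":0,"wy":0,"wz":0,"gripper":255},{"dx":0,"dy":0,"dz":0.8,"wx":0,"wy":0,"wz":0,"gripper":255},{"dx":0,"dy":0,"dz":0.6,"wx":0,"wy":0,"wz":0,"gripper":255},{"dx":0,"dy":0,"dz":0,"wx":0,"wy":0,"wz":0,"gripper":255},{"dx":0,"dy":0,"dz":0,"wx":0,"wy":0,"wz":0,"gripper":255}])

```text
time: 6.37
tool_pos: [0.514, -0.0026, 0.1741]
ee_rot: [-3.14, -0.0, 1.478]
wrist_force: [0.4, 0.3, -2.4]
width: 0.0413
finger_force: 30.0
```

```bash
python3 - <<'E'
from h import *
a=cv2.resize(eyes.snapshot("scene")[105:235,190:360,::-1],None,fx=4.5,fy=4.5,interpolation=cv2.INTER_CUBIC)
cv2.imwrite("pics/c3.png",a)
E
```

```text
(no output)
```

View pics/c3.png

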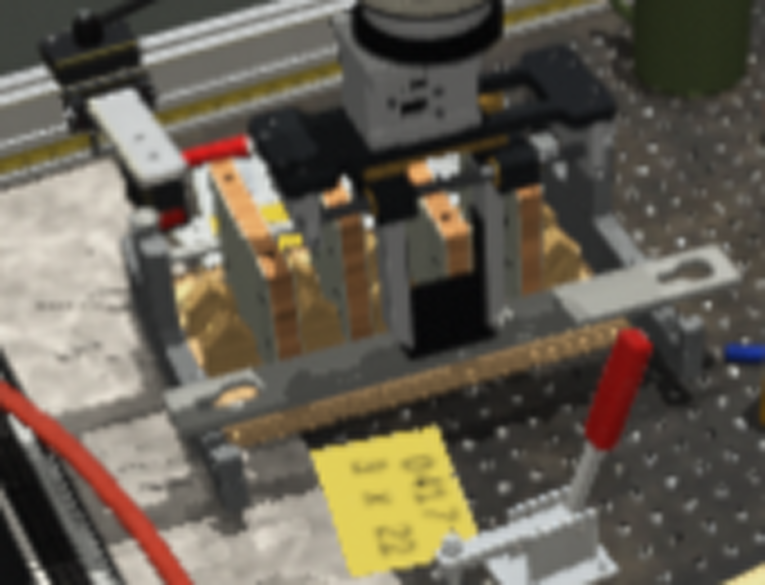

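The bar hangs level about 23 mm above the cradle notches, between the horns (near end at crop (200,400), outer horn at (230,460)). I'll lower it.

Request:
carry_out(deltas=[{"dx":0,"dy":0,"dz":0.4,"wx":0,"wy":0,"wz":0,"gripper":255},{"dx":0,"dy":0,"dz":0.4,"wx":0,"wy":0,"wz":0,"gripper":255},{"dx":0,"dy":0,"dz":0.2,"wx":0,"wy":0,"wz":0,"gripper":255},{"dx":0,"dy":0,"dz":0,"wx":0,"wy":0,"wz":0,"gripper":255},{"dx":0,"dy":0,"dz":0,"wx":0,"wy":0,"wz":0,"gripper":255}])

```text
time: 6.83
tool_pos: [0.514, -0.003, 0.1542]
ee_rot: [-3.141, -0.0, 1.478]
wrist_force: [-0.2, 0.2, -2.3]
width: 0.0416
finger_force: 30.0
```

Request:
carry_out(deltas=[{"dx":0,"dy":0,"dz":0.15,"wx":0,"wy":0,"wz":0,"gripper":255},{"dx":0,"dy":0,"dz":0,"wx":0,"wy":0,"wz":0,"gripper":255},{"dx":0,"dy":0,"dz":0,"wx":0,"wy":0,"wz":0,"gripper":255}])

```text
time: 7.08
tool_pos: [0.5143, -0.003, 0.1517]
ee_rot: [3.142, -0.0, 1.478]
wrist_force: [0.3, -0.7, -1.3]
width: 0.042
finger_force: 30.0
```

Contact has begun. I'll release, rise, and go to look at the rack.

Request:
carry_out(deltas=[{"dx":0,"dy":0,"dz":0,"wx":0,"wy":0,"wz":0,"gripper":150},{"dx":0,"dy":0,"dz":0,"wx":0,"wy":0,"wz":0,"gripper":90},{"dx":0,"dy":0,"dz":0,"wx":0,"wy":0,"wz":0,"gripper":90},{"dx":0,"dy":0,"dz":0,"wx":0,"wy":0,"wz":0,"gripper":90},{"dx":0,"dy":0,"dz":-0.3,"wx":0,"wy":0,"wz":0,"gripper":90},{"dx":0,"dy":0,"dz":-0.9,"wx":0,"wy":0,"wz":0,"gripper":90},{"dx":0,"dy":0,"dz":-0.9,"wx":0,"wy":0,"wz":0,"gripper":90},{"dx":0,"dy":0,"dz":-0.9,"wx":0,"wy":0,"wz":0,"gripper":90},{"dx":0,"dy":0,"dz":-0.9,"wx":0,"wy":0,"wz":0,"gripper":90},{"dx":0,"dy":0,"dz":-0.9,"wx":0,"wy":0,"wz":-0.44,"gripper":90},{"dx":0,"dy":0,"dz":-0.9,"wx":0,"wy":0,"wz":-0.44,"gripper":90},{"dx":0,"dy":0,"dz":-0.9,"wx":0,"wy":0,"wz":-0.44,"gripper":90}])

```text
time: 8.08
tool_pos: [0.5142, -0.003, 0.2855]
ee_rot: [3.14, 0.0, 1.639]
wrist_force: [-0.4, -0.6, -0.2]
width: 0.0605
finger_force: 0.0
```

Request:
carry_out(deltas=[{"dx":-0.98,"dy":-0.1,"dz":0,"wx":0,"wy":0,"wz":0,"gripper":90},{"dx":-0.98,"dy":-0.1,"dz":0,"wx":0,"wy":0,"wz":0,"gripper":90},{"dx":-0.98,"dy":-0.1,"dz":0,"wx":0,"wy":0,"wz":0,"gripper":90},{"dx":-0.98,"dy":-0.1,"dz":0,"wx":0,"wy":0,"wz":0,"gripper":90},{"dx":-0.98,"dy":-0.1,"dz":0,"wx":0,"wy":0,"wz":0,"gripper":90},{"dx":-0.98,"dy":-0.1,"dz":0,"wx":0,"wy":0,"wz":0,"gripper":90},{"dx":-0.98,"dy":-0.1,"dz":0,"wx":0,"wy":0,"wz":0,"gripper":90},{"dx":-0.98,"dy":-0.1,"dz":0,"wx":0,"wy":0,"wz":0,"gripper":90},{"dx":-0.98,"dy":-0.1,"dz":0,"wx":0,"wy":0,"wz":0,"gripper":90},{"dx":-0.98,"dy":-0.1,"dz":0,"wx":0,"wy":0,"wz":0,"gripper":90},{"dx":-0.98,"dy":-0.1,"dz":0,"wx":0,"wy":0,"wz":0,"gripper":90},{"dx":-0.98,"dy":-0.1,"dz":0,"wx":0,"wy":0,"wz":0,"gripper":90},{"dx":-0.98,"dy":-0.1,"dz":0,"wx":0,"wy":0,"wz":0,"gripper":90},{"dx":-0.98,"dy":-0.1,"dz":0,"wx":0,"wy":0,"wz":0,"gripper":90},{"dx":-0.98,"dy":-0.1,"dz":0,"wx":0,"wy":0,"wz":0,"gripper":90},{"dx":-0.98,"dy":-0.1,"dz":0,"wx":0,"wy":0,"wz":0,"gripper":90},{"dx":-0.98,"dy":-0.1,"dz":0,"wx":0,"wy":0,"wz":0,"gripper":90},{"dx":-0.98,"dy":-0.1,"dz":0,"wx":0,"wy":0,"wz":0,"gripper":90},{"dx":0,"dy":0,"dz":0,"wx":0,"wy":0,"wz":0,"gripper":90},{"dx":0,"dy":0,"dz":0,"wx":0,"wy":0,"wz":0,"gripper":90}])

```text
time: 9.75
tool_pos: [0.5013, -0.358, 0.2838]
ee_rot: [3.141, -0.001, 1.635]
wrist_force: [-0.4, -0.4, 0.7]
width: 0.0609
finger_force: 0.0
```

```bash
python3 - <<'E'
from h import *
import pickle
c=eyes.get_calibration("wrist"); pickle.dump(c,open("w2.pkl","wb"))
w=eyes.snapshot("wrist")[:,:,::-1]; cv2.imwrite("pics/w2.png",w)
s=eyes.snapshot("scene")[:,:,::-1]; cv2.imwrite("pics/s2.png",s)
a=cv2.resize(s[105:235,190:360],(400,306)); b=cv2.resize(eyes.snapshot("side")[150:260,240:380,::-1],(390,306))
W=np.zeros((600,640,3),np.uint8); W[:290]=w[:290]; W[294:600,:310]=a[:,20:330]; W[294:600,315:640]=b[:,:325]
cv2.imwrite("pics/m2.png",W)
E
```

```text
(no output)
```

View pics/m2.png

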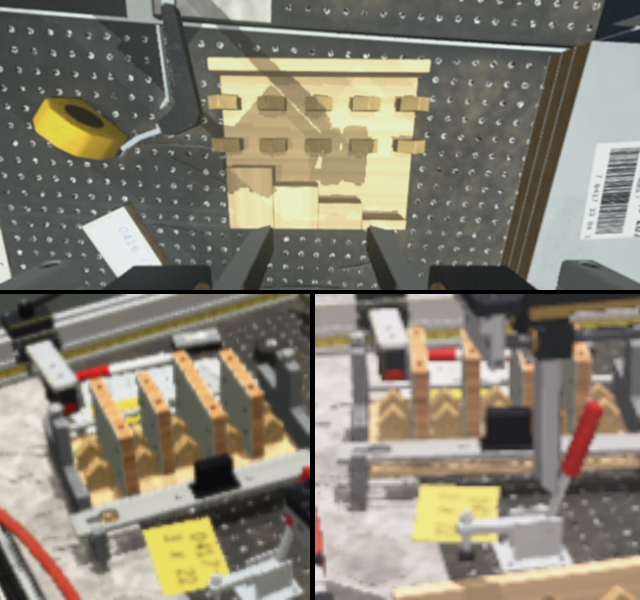

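The bar lies in both cradle notches with its grip upright. The rack view shows teeth columns at about 224, 272, 318, 365 and 413 (row 103) and the end board at rows 58-73. Next I'll compute the rack pose.

```bash
python3 - <<'E'
from h import *
import pickle
np.set_printoptions(precision=4,suppress=True)
c=pickle.load(open("w2.pkl","rb")); im=cv2.imread("pics/w2.png")
P=lambda p,z:plane("wrist",p,z,c)[:,:2]
hsv=cv2.cvtColor(im,cv2.COLOR_BGR2HSV)
m=((hsv[:,:,0]<32)&(hsv[:,:,1]>50)&(hsv[:,:,2]>60)).astype(np.uint8); 
# end board: top face corners
for y in (62,66,70):
    r=np.flatnonzero(m[y,150:500])+150; print("row",y,r.min(),r.max())
for x in (230,320,410):
    r=np.flatnonzero(m[45:90,x])+45; print("col",x,r.min(),r.max(), "bottom",np.flatnonzero(m[150:245,x]).max()+150)
for y in (160,190,215): r=np.flatnonzero(m[y,190:450])+190; print("row",y,r.min(),r.max())
print("teeth hi",P([[224,103],[272,103],[318,103],[365,103],[413,103]],.042))
print("teeth lo",P([[228,146],[273,146],[318,146],[363,146],[409,146]],.042))
cv2.imwrite("pics/rk.png",cv2.resize(im[50:240,195:445],None,fx=3.2,fy=3.1,interpolation=cv2.INTER_CUBIC))
E
```

```text
row 62 207 430
row 66 207 430
row 70 208 429
col 230 57 89 bottom 228
col 320 58 89 bottom 229
col 410 59 89 bottom 173
row 160 225 411
row 190 227 408
row 215 229 406
teeth hi [[ 0.3944 -0.2703]
 [ 0.4446 -0.267 ]
 [ 0.4928 -0.2639]
 [ 0.542  -0.2608]
 [ 0.5922 -0.2576]]
teeth lo [[ 0.3979 -0.3146]
 [ 0.4467 -0.3114]
 [ 0.4955 -0.3083]
 [ 0.5444 -0.3052]
 [ 0.5943 -0.302 ]]
```

View pics/rk.png

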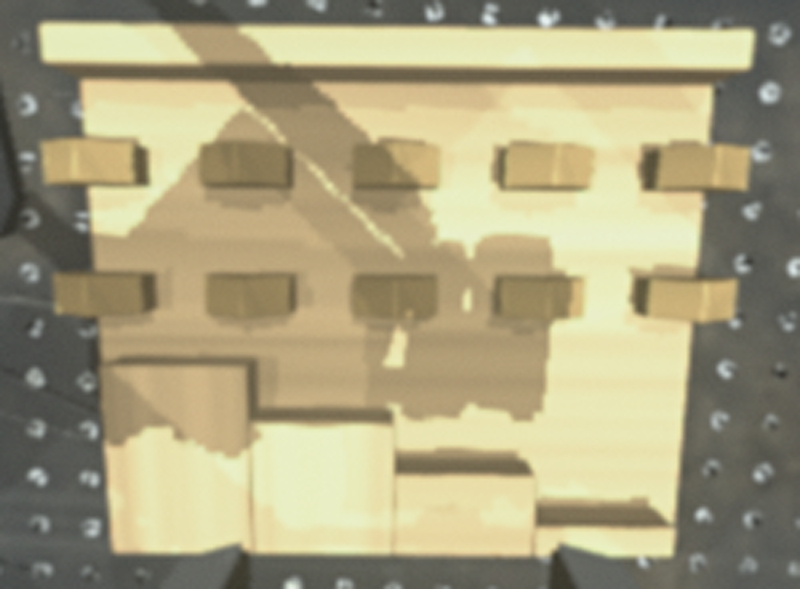

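```bash
python3 - <<'E'
from h import *
import pickle
np.set_printoptions(precision=4,suppress=True)
c=pickle.load(open("w2.pkl","rb"))
Q=lambda p,z:plane("wrist",(np.float64(p)+.5)/[3.2,3.1]+[194.5,49.5],z,c)[:,:2]
src=[[-112,0],[112,0]]
eb=Q([[38,22],[755,30],[42,64],[752,70]],.046); print("end board",eb)
st=Q([[112,553],[250,555],[393,555],[534,555],[673,553]],.038); print("stops",st)
inner=Q([[105,365],[247,365],[253,425],[392,425],[397,474],[530,474],[537,526],[670,526]],.038); print("stop inner",inner)
# fit pose: own coords
own=np.array([[-.104,-.092],[-.052,-.092],[0,-.092],[.052,-.092],[.104,-.092]])
for n,A,B in [("eb",eb[0],eb[1]),("st",st[0],st[4])]:
    v=B-A; print(n,"len",np.linalg.norm(v),"yaw",np.arctan2(v[1],v[0]),"mid",(A+B)/2)
E
```

```text
end board [[ 0.3792 -0.2278]
 [ 0.6025 -0.2158]
 [ 0.38   -0.2402]
 [ 0.6035 -0.2277]]
stops [[ 0.3973 -0.4107]
 [ 0.4482 -0.4083]
 [ 0.501  -0.405 ]
 [ 0.5531 -0.4017]
 [ 0.6042 -0.3976]]
stop inner [[ 0.3958 -0.3387]
 [ 0.4454 -0.3355]
 [ 0.448  -0.3575]
 [ 0.4975 -0.3544]
 [ 0.5004 -0.3729]
 [ 0.5484 -0.3698]
 [ 0.553  -0.39  ]
 [ 0.6016 -0.3869]]
eb len 0.22357021259875814 yaw 0.05361510741484111 mid [ 0.4909 -0.2218]
st len 0.20731138156186207 yaw 0.06361034487738544 mid [ 0.5008 -0.4041]
```

Rack: centre about (0.496, -0.313) with yaw 0.057. The slot targets are 80 → (0.416,-0.2875), 100 → (0.469,-0.2945), 120 → (0.521,-0.3015) and 140 → (0.574,-0.3085). First I'll fetch panel_120 from slot 1.

Request:
carry_out(deltas=[{"dx":0,"dy":0,"dz":0,"wx":0,"wy":0,"wz":0.45,"gripper":140},{"dx":0,"dy":0,"dz":0,"wx":0,"wy":0,"wz":0.45,"gripper":140},{"dx":0.98,"dy":-0.2,"dz":0,"wx":0,"wy":0,"wz":0.45,"gripper":140},{"dx":0.98,"dy":-0.2,"dz":0,"wx":0,"wy":0,"wz":0,"gripper":140},{"dx":0.98,"dy":-0.2,"dz":0,"wx":0,"wy":0,"wz":0,"gripper":140},{"dx":0.98,"dy":-0.2,"dz":0,"wx":0,"wy":0,"wz":0,"gripper":140},{"dx":0.98,"dy":-0.2,"dz":0,"wx":0,"wy":0,"wz":0,"gripper":140},{"dx":0.98,"dy":-0.2,"dz":0,"wx":0,"wy":0,"wz":0,"gripper":140},{"dx":0.98,"dy":-0.2,"dz":0,"wx":0,"wy":0,"wz":0,"gripper":140},{"dx":0.98,"dy":-0.2,"dz":0,"wx":0,"wy":0,"wz":0,"gripper":140},{"dx":0.98,"dy":-0.2,"dz":0,"wx":0,"wy":0,"wz":0,"gripper":140},{"dx":0.98,"dy":-0.2,"dz":0,"wx":0,"wy":0,"wz":0,"gripper":140},{"dx":0.98,"dy":-0.2,"dz":0,"wx":0,"wy":0,"wz":0,"gripper":140},{"dx":0.98,"dy":-0.2,"dz":0,"wx":0,"wy":0,"wz":0,"gripper":140},{"dx":0.98,"dy":-0.2,"dz":0,"wx":0,"wy":0,"wz":0,"gripper":140},{"dx":0.98,"dy":-0.2,"dz":0,"wx":0,"wy":0,"wz":0,"gripper":140},{"dx":0.98,"dy":-0.2,"dz":0,"wx":0,"wy":0,"wz":0,"gripper":140},{"dx":0.98,"dy":-0.2,"dz":0,"wx":0,"wy":0,"wz":0,"gripper":140},{"dx":0.98,"dy":-0.2,"dz":0,"wx":0,"wy":0,"wz":0,"gripper":140},{"dx":0.98,"dy":-0.2,"dz":0,"wx":0,"wy":0,"wz":0,"gripper":140}])

```text
time: 11.57
tool_pos: [0.4619, 0.0025, 0.2841]
ee_rot: [3.141, -0.0, 1.476]
wrist_force: [0.4, 0.4, -0.3]
width: 0.0421
finger_force: 0.0
```

Request:
carry_out(deltas=[{"dx":0.98,"dy":-0.2,"dz":0,"wx":0,"wy":0,"wz":0,"gripper":140},{"dx":0.98,"dy":-0.2,"dz":0,"wx":0,"wy":0,"wz":0,"gripper":140},{"dx":0.98,"dy":-0.2,"dz":0,"wx":0,"wy":0,"wz":0,"gripper":140},{"dx":0.98,"dy":-0.2,"dz":0,"wx":0,"wy":0,"wz":0,"gripper":140},{"dx":0.98,"dy":-0.2,"dz":0,"wx":0,"wy":0,"wz":0,"gripper":140},{"dx":0.98,"dy":-0.2,"dz":0.2,"wx":0,"wy":0,"wz":0,"gripper":140},{"dx":0,"dy":0,"dz":0.8,"wx":0,"wy":0,"wz":0,"gripper":140},{"dx":0,"dy":0,"dz":0.5,"wx":0,"wy":0,"wz":0,"gripper":140},{"dx":0,"dy":0,"dz":0,"wx":0,"wy":0,"wz":0,"gripper":140},{"dx":0,"dy":0,"dz":0,"wx":0,"wy":0,"wz":0,"gripper":140}])

```text
time: 12.4
tool_pos: [0.4494, 0.1199, 0.2531]
ee_rot: [-3.14, 0.0, 1.475]
wrist_force: [0.6, 0.1, -0.7]
width: 0.0419
finger_force: 0.0
```

Request:
carry_out(deltas=[{"dx":-0.05,"dy":-0.03,"dz":1,"wx":0,"wy":0,"wz":0,"gripper":140},{"dx":0,"dy":0,"dz":1,"wx":0,"wy":0,"wz":0,"gripper":140},{"dx":0,"dy":0,"dz":1,"wx":0,"wy":0,"wz":0,"gripper":140},{"dx":0,"dy":0,"dz":1,"wx":0,"wy":0,"wz":0,"gripper":140},{"dx":0,"dy":0,"dz":0.5,"wx":0,"wy":0,"wz":0,"gripper":140},{"dx":0,"dy":0,"dz":0,"wx":0,"wy":0,"wz":0,"gripper":140},{"dx":0,"dy":0,"dz":0,"wx":0,"wy":0,"wz":0,"gripper":255},{"dx":0,"dy":0,"dz":0,"wx":0,"wy":0,"wz":0,"gripper":255},{"dx":0,"dy":0,"dz":0,"wx":0,"wy":0,"wz":0,"gripper":255},{"dx":0,"dy":0,"dz":0,"wx":0,"wy":0,"wz":0,"gripper":255},{"dx":0,"dy":0,"dz":0,"wx":0,"wy":0,"wz":0,"gripper":255},{"dx":0,"dy":0,"dz":0,"wx":0,"wy":0,"wz":0,"gripper":255},{"dx":0,"dy":0,"dz":0,"wx":0,"wy":0,"wz":0,"gripper":255}])

```text
time: 13.48
tool_pos: [0.4501, 0.1191, 0.1649]
ee_rot: [3.139, -0.001, 1.474]
wrist_force: [0.7, -0.2, 4.5]
width: 0.016
finger_force: 30.0
```

Request:
carry_out(deltas=[{"dx":0,"dy":0,"dz":-0.4,"wx":0,"wy":0,"wz":0,"gripper":255},{"dx":0,"dy":0,"dz":-1,"wx":0,"wy":0,"wz":0,"gripper":255},{"dx":0,"dy":0,"dz":-1,"wx":0,"wy":0,"wz":0,"gripper":255},{"dx":0,"dy":0,"dz":-1,"wx":0,"wy":0,"wz":0,"gripper":255},{"dx":0,"dy":0,"dz":-1,"wx":0,"wy":0,"wz":0,"gripper":255},{"dx":0,"dy":0,"dz":-1,"wx":0,"wy":0,"wz":-0.43,"gripper":255},{"dx":0,"dy":0,"dz":-1,"wx":0,"wy":0,"wz":-0.43,"gripper":255},{"dx":0,"dy":0,"dz":-1,"wx":0,"wy":0,"wz":-0.43,"gripper":255},{"dx":-0.96,"dy":0.1,"dz":0,"wx":0,"wy":0,"wz":0,"gripper":255},{"dx":-0.96,"dy":0.1,"dz":0,"wx":0,"wy":0,"wz":0,"gripper":255},{"dx":-0.96,"dy":0.1,"dz":0,"wx":0,"wy":0,"wz":0,"gripper":255},{"dx":-0.96,"dy":0.1,"dz":0,"wx":0,"wy":0,"wz":0,"gripper":255},{"dx":-0.96,"dy":0.1,"dz":0,"wx":0,"wy":0,"wz":0,"gripper":255},{"dx":-0.96,"dy":0.1,"dz":0,"wx":0,"wy":0,"wz":0,"gripper":255},{"dx":-0.96,"dy":0.1,"dz":0,"wx":0,"wy":0,"wz":0,"gripper":255},{"dx":-0.96,"dy":0.1,"dz":0,"wx":0,"wy":0,"wz":0,"gripper":255},{"dx":-0.96,"dy":0.1,"dz":0,"wx":0,"wy":0,"wz":0,"gripper":255},{"dx":-0.96,"dy":0.1,"dz":0,"wx":0,"wy":0,"wz":0,"gripper":255},{"dx":-0.96,"dy":0.1,"dz":0,"wx":0,"wy":0,"wz":0,"gripper":255},{"dx":-0.96,"dy":0.1,"dz":0,"wx":0,"wy":0,"wz":0,"gripper":255}])

```text
time: 15.15
tool_pos: [0.4866, -0.1105, 0.3113]
ee_rot: [-3.14, -0.001, 1.629]
wrist_force: [0.6, -0.3, -0.5]
width: 0.0158
finger_force: 30.0
```

Request:
carry_out(deltas=[{"dx":-0.96,"dy":0.1,"dz":0,"wx":0,"wy":0,"wz":0,"gripper":255},{"dx":-0.96,"dy":0.1,"dz":0,"wx":0,"wy":0,"wz":0,"gripper":255},{"dx":-0.96,"dy":0.1,"dz":0,"wx":0,"wy":0,"wz":0,"gripper":255},{"dx":-0.96,"dy":0.1,"dz":0,"wx":0,"wy":0,"wz":0,"gripper":255},{"dx":-0.96,"dy":0.1,"dz":0,"wx":0,"wy":0,"wz":0,"gripper":255},{"dx":-0.96,"dy":0.1,"dz":0,"wx":0,"wy":0,"wz":0,"gripper":255},{"dx":-0.96,"dy":0.1,"dz":0,"wx":0,"wy":0,"wz":0,"gripper":255},{"dx":-0.96,"dy":0.1,"dz":0.5,"wx":0,"wy":0,"wz":0,"gripper":255},{"dx":-0.96,"dy":0.1,"dz":1,"wx":0,"wy":0,"wz":0,"gripper":255},{"dx":-0.96,"dy":0.1,"dz":1,"wx":0,"wy":0,"wz":0,"gripper":255},{"dx":0,"dy":0,"dz":0.7,"wx":0,"wy":0,"wz":0,"gripper":255},{"dx":0,"dy":0,"dz":0,"wx":0,"wy":0,"wz":0,"gripper":255},{"dx":0,"dy":0,"dz":0,"wx":0,"wy":0,"wz":0,"gripper":255}])

```text
time: 16.23
tool_pos: [0.5175, -0.2998, 0.2462]
ee_rot: [-3.139, -0.003, 1.629]
wrist_force: [0.1, 0.4, -0.8]
width: 0.0158
finger_force: 30.0
```

```bash
python3 - <<'E'
from h import *
import pickle
o=robot.get_obs(); print(o["tool_pos"],o["ee_rot"])
c=eyes.get_calibration("wrist"); pickle.dump(c,open("w3.pkl","wb"))
w=eyes.snapshot("wrist")[:,:,::-1]; cv2.imwrite("pics/w3.png",w)
s=eyes.snapshot("scene")[:,:,::-1]; cv2.imwrite("pics/s3.png",s)
W=np.zeros((600,640,3),np.uint8); W[:290]=w[:290]; W[294:600,:320]=cv2.resize(s[200:340,275:421],(320,306)); W[294:600,320:]=cv2.resize(eyes.snapshot("side")[200:340,260:406,::-1],(320,306))
cv2.imwrite("pics/m3.png",W)
E
```

```text
[ 0.51748655 -0.29979635  0.24622803] [-3.13877720e+00 -2.78389114e-03  1.62891133e+00]
```

View pics/m3.png

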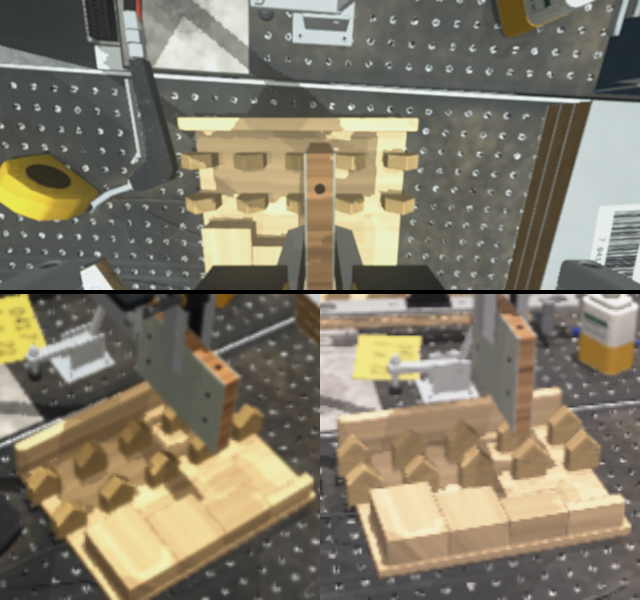

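Panel_120 hangs upright above the third slot (wrist px 319, teeth either side at 296 and 349). I'll cross-check the rack's x position from this view before inserting.

```bash
python3 - <<'E'
from h import *
import pickle
np.set_printoptions(precision=4,suppress=True)
c=pickle.load(open("w3.pkl","rb")); im=cv2.imread("pics/w3.png")
hsv=cv2.cvtColor(im,cv2.COLOR_BGR2HSV); m=((hsv[:,:,0]<32)&(hsv[:,:,1]>50)&(hsv[:,:,2]>60))
for y in (120,122,125): r=np.flatnonzero(m[y,150:500])+150; print(y,r.min(),r.max())
for x in (185,240,410): print(x,np.flatnonzero(m[100:128,x]).min()+100)
r=np.flatnonzero(m[122,150:500])+150
P=plane("wrist",[[r.min()-.5,122],[r.max()+.5,122]],.046,c)[:,:2]; print(P,np.linalg.norm(P[1]-P[0]))
mid=P.mean(0); n=np.array([-np.sin(.057),np.cos(.057)]); print("mid",mid, "first-view pose at same", np.array([.4958,-.313])+n*((mid-[.4958,-.313])@n))
pb=plane("wrist",[[305,152],[334,152],[305,280],[334,280]],.1912-.0,c); print(pb)
E
```

```text
120 177 418
122 177 418
125 177 418
185 116
240 117
410 117
[[ 0.3789 -0.2326]
 [ 0.6033 -0.2194]] 0.22470989206018674
mid [ 0.4911 -0.226 ] first-view pose at same [ 0.4908 -0.226 ]
[[ 0.506  -0.2398  0.1912]
 [ 0.5194 -0.239   0.1912]
 [ 0.509  -0.3055  0.1912]
 [ 0.524  -0.3046  0.1912]]
```

Request:
carry_out(deltas=[{"dx":-0.1,"dy":0.18,"dz":0,"wx":0,"wy":0,"wz":0,"gripper":255},{"dx":0,"dy":0,"dz":0.8,"wx":0,"wy":0,"wz":0,"gripper":255},{"dx":0,"dy":0,"dz":0.8,"wx":0,"wy":0,"wz":0,"gripper":255},{"dx":0,"dy":0,"dz":0.7,"wx":0,"wy":0,"wz":0,"gripper":255},{"dx":0,"dy":0,"dz":0.5,"wx":0,"wy":0,"wz":0,"gripper":255},{"dx":0,"dy":0,"dz":0.4,"wx":0,"wy":0,"wz":0,"gripper":255},{"dx":0,"dy":0,"dz":0,"wx":0,"wy":0,"wz":0,"gripper":255},{"dx":0,"dy":0,"dz":0,"wx":0,"wy":0,"wz":0,"gripper":255}])

```text
time: 17.05
tool_pos: [0.5219, -0.3019, 0.1839]
ee_rot: [3.141, 0.0, 1.629]
wrist_force: [0.1, 0.3, -1.6]
width: 0.0157
finger_force: 30.0
```

Request:
carry_out(deltas=[{"dx":0,"dy":0,"dz":0.4,"wx":0,"wy":0,"wz":0,"gripper":255},{"dx":0,"dy":0,"dz":0.3,"wx":0,"wy":0,"wz":0,"gripper":255},{"dx":0,"dy":0,"dz":0.2,"wx":0,"wy":0,"wz":0,"gripper":255},{"dx":0,"dy":0,"dz":0,"wx":0,"wy":0,"wz":0,"gripper":255},{"dx":0,"dy":0,"dz":0,"wx":0,"wy":0,"wz":0,"gripper":255}])

```text
time: 17.47
tool_pos: [0.5217, -0.3019, 0.1655]
ee_rot: [-3.141, -0.0, 1.629]
wrist_force: [-0.7, 0.7, -1.1]
width: 0.0156
finger_force: 30.0
```

Request:
carry_out(deltas=[{"dx":0,"dy":0,"dz":0,"wx":0,"wy":0,"wz":0,"gripper":140},{"dx":0,"dy":0,"dz":0,"wx":0,"wy":0,"wz":0,"gripper":140},{"dx":0,"dy":0,"dz":0,"wx":0,"wy":0,"wz":0,"gripper":140},{"dx":0,"dy":0,"dz":0,"wx":0,"wy":0,"wz":0,"gripper":140},{"dx":0,"dy":0,"dz":-0.5,"wx":0,"wy":0,"wz":0,"gripper":140},{"dx":0,"dy":0,"dz":-1,"wx":0,"wy":0,"wz":0,"gripper":140},{"dx":0,"dy":0,"dz":-1,"wx":0,"wy":0,"wz":0,"gripper":140},{"dx":0,"dy":0,"dz":-1,"wx":0,"wy":0,"wz":0.43,"gripper":140},{"dx":0,"dy":0,"dz":-1,"wx":0,"wy":0,"wz":0.43,"gripper":140},{"dx":0,"dy":0,"dz":-1,"wx":0,"wy":0,"wz":0.43,"gripper":140},{"dx":1,"dy":-0.14,"dz":0,"wx":0,"wy":0,"wz":0,"gripper":140},{"dx":1,"dy":-0.14,"dz":0,"wx":0,"wy":0,"wz":0,"gripper":140},{"dx":1,"dy":-0.14,"dz":0,"wx":0,"wy":0,"wz":0,"gripper":140},{"dx":1,"dy":-0.14,"dz":0,"wx":0,"wy":0,"wz":0,"gripper":140},{"dx":1,"dy":-0.14,"dz":0,"wx":0,"wy":0,"wz":0,"gripper":140},{"dx":1,"dy":-0.14,"dz":0,"wx":0,"wy":0,"wz":0,"gripper":140},{"dx":1,"dy":-0.14,"dz":0,"wx":0,"wy":0,"wz":0,"gripper":140},{"dx":1,"dy":-0.14,"dz":0,"wx":0,"wy":0,"wz":0,"gripper":140},{"dx":1,"dy":-0.14,"dz":0,"wx":0,"wy":0,"wz":0,"gripper":140}])

```text
time: 19.05
tool_pos: [0.5139, -0.1194, 0.2768]
ee_rot: [3.14, 0.0, 1.474]
wrist_force: [0.5, 0.2, 0.3]
width: 0.0425
finger_force: 0.0
```

Request:
carry_out(deltas=[{"dx":1,"dy":-0.14,"dz":0,"wx":0,"wy":0,"wz":0,"gripper":140},{"dx":1,"dy":-0.14,"dz":0,"wx":0,"wy":0,"wz":0,"gripper":140},{"dx":1,"dy":-0.14,"dz":0,"wx":0,"wy":0,"wz":0,"gripper":140},{"dx":1,"dy":-0.14,"dz":0,"wx":0,"wy":0,"wz":0,"gripper":140},{"dx":1,"dy":-0.14,"dz":0,"wx":0,"wy":0,"wz":0,"gripper":140},{"dx":1,"dy":-0.14,"dz":0,"wx":0,"wy":0,"wz":0,"gripper":140},{"dx":1,"dy":-0.14,"dz":0,"wx":0,"wy":0,"wz":0,"gripper":140},{"dx":1,"dy":-0.14,"dz":0,"wx":0,"wy":0,"wz":0,"gripper":140},{"dx":1,"dy":-0.14,"dz":0,"wx":0,"wy":0,"wz":0,"gripper":140},{"dx":1,"dy":-0.14,"dz":0,"wx":0,"wy":0,"wz":0,"gripper":140},{"dx":1,"dy":-0.14,"dz":0,"wx":0,"wy":0,"wz":0,"gripper":140},{"dx":1,"dy":-0.14,"dz":0.5,"wx":0,"wy":0,"wz":0,"gripper":140},{"dx":0,"dy":0,"dz":0.8,"wx":0,"wy":0,"wz":0,"gripper":140},{"dx":0,"dy":0,"dz":0,"wx":0,"wy":0,"wz":0,"gripper":140},{"dx":0,"dy":0,"dz":0,"wx":0,"wy":0,"wz":0,"gripper":140}])

```text
time: 20.3
tool_pos: [0.5032, 0.1218, 0.2496]
ee_rot: [-3.14, 0.001, 1.475]
wrist_force: [0.1, 0.3, -0.3]
width: 0.0423
finger_force: 0.0
```

Request:
carry_out(deltas=[{"dx":-0.05,"dy":-0.06,"dz":1,"wx":0,"wy":0,"wz":0,"gripper":140},{"dx":0,"dy":0,"dz":1,"wx":0,"wy":0,"wz":0,"gripper":140},{"dx":0,"dy":0,"dz":1,"wx":0,"wy":0,"wz":0,"gripper":140},{"dx":0,"dy":0,"dz":0.8,"wx":0,"wy":0,"wz":0,"gripper":140},{"dx":0,"dy":0,"dz":0.45,"wx":0,"wy":0,"wz":0,"gripper":140},{"dx":0,"dy":0,"dz":0,"wx":0,"wy":0,"wz":0,"gripper":255},{"dx":0,"dy":0,"dz":0,"wx":0,"wy":0,"wz":0,"gripper":255},{"dx":0,"dy":0,"dz":0,"wx":0,"wy":0,"wz":0,"gripper":255},{"dx":0,"dy":0,"dz":0,"wx":0,"wy":0,"wz":0,"gripper":255},{"dx":0,"dy":0,"dz":0,"wx":0,"wy":0,"wz":0,"gripper":255},{"dx":0,"dy":0,"dz":0,"wx":0,"wy":0,"wz":0,"gripper":255},{"dx":0,"dy":0,"dz":0,"wx":0,"wy":0,"wz":0,"gripper":255}])

```text
time: 21.3
tool_pos: [0.5032, 0.121, 0.1663]
ee_rot: [3.139, -0.001, 1.474]
wrist_force: [-0.2, -0.3, 5.2]
width: 0.0155
finger_force: 30.0
```

Request:
carry_out(deltas=[{"dx":0,"dy":0,"dz":-0.4,"wx":0,"wy":0,"wz":0,"gripper":255},{"dx":0,"dy":0,"dz":-1,"wx":0,"wy":0,"wz":0,"gripper":255},{"dx":0,"dy":0,"dz":-1,"wx":0,"wy":0,"wz":0,"gripper":255},{"dx":0,"dy":0,"dz":-1,"wx":0,"wy":0,"wz":0,"gripper":255},{"dx":0,"dy":0,"dz":-1,"wx":0,"wy":0,"wz":0,"gripper":255},{"dx":0,"dy":0,"dz":-1,"wx":0,"wy":0,"wz":-0.43,"gripper":255},{"dx":0,"dy":0,"dz":-1,"wx":0,"wy":0,"wz":-0.43,"gripper":255},{"dx":0,"dy":0,"dz":-0.8,"wx":0,"wy":0,"wz":-0.43,"gripper":255},{"dx":-0.96,"dy":-0.26,"dz":0,"wx":0,"wy":0,"wz":0,"gripper":255},{"dx":-0.96,"dy":-0.26,"dz":0,"wx":0,"wy":0,"wz":0,"gripper":255},{"dx":-0.96,"dy":-0.26,"dz":0,"wx":0,"wy":0,"wz":0,"gripper":255},{"dx":-0.96,"dy":-0.26,"dz":0,"wx":0,"wy":0,"wz":0,"gripper":255},{"dx":-0.96,"dy":-0.26,"dz":0,"wx":0,"wy":0,"wz":0,"gripper":255},{"dx":-0.96,"dy":-0.26,"dz":0,"wx":0,"wy":0,"wz":0,"gripper":255},{"dx":-0.96,"dy":-0.26,"dz":0,"wx":0,"wy":0,"wz":0,"gripper":255},{"dx":-0.96,"dy":-0.26,"dz":0,"wx":0,"wy":0,"wz":0,"gripper":255},{"dx":-0.96,"dy":-0.26,"dz":0,"wx":0,"wy":0,"wz":0,"gripper":255},{"dx":-0.96,"dy":-0.26,"dz":0,"wx":0,"wy":0,"wz":0,"gripper":255},{"dx":-0.96,"dy":-0.26,"dz":0,"wx":0,"wy":0,"wz":0,"gripper":255},{"dx":-0.96,"dy":-0.26,"dz":0,"wx":0,"wy":0,"wz":0,"gripper":255}])

```text
time: 22.97
tool_pos: [0.4528, -0.1135, 0.3084]
ee_rot: [-3.141, -0.001, 1.629]
wrist_force: [0.7, -0.3, -1.2]
width: 0.0158
finger_force: 30.0
```

Request:
carry_out(deltas=[{"dx":-0.96,"dy":-0.26,"dz":0,"wx":0,"wy":0,"wz":0,"gripper":255},{"dx":-0.96,"dy":-0.26,"dz":0,"wx":0,"wy":0,"wz":0,"gripper":255},{"dx":-0.96,"dy":-0.26,"dz":0,"wx":0,"wy":0,"wz":0,"gripper":255},{"dx":-0.96,"dy":-0.26,"dz":0,"wx":0,"wy":0,"wz":0,"gripper":255},{"dx":-0.96,"dy":-0.26,"dz":0,"wx":0,"wy":0,"wz":0,"gripper":255},{"dx":-0.96,"dy":-0.26,"dz":0,"wx":0,"wy":0,"wz":0,"gripper":255},{"dx":-0.96,"dy":-0.26,"dz":0.3,"wx":0,"wy":0,"wz":0,"gripper":255},{"dx":-0.96,"dy":-0.26,"dz":0.8,"wx":0,"wy":0,"wz":0,"gripper":255},{"dx":-0.96,"dy":-0.26,"dz":0.8,"wx":0,"wy":0,"wz":0,"gripper":255},{"dx":0,"dy":0,"dz":0.8,"wx":0,"wy":0,"wz":0,"gripper":255},{"dx":0,"dy":0,"dz":0,"wx":0,"wy":0,"wz":0,"gripper":255},{"dx":0,"dy":0,"dz":0,"wx":0,"wy":0,"wz":0,"gripper":255}])

```text
time: 23.97
tool_pos: [0.4163, -0.2876, 0.2536]
ee_rot: [-3.139, -0.003, 1.629]
wrist_force: [0.0, 0.7, -0.2]
width: 0.0159
finger_force: 30.0
```

Request:
carry_out(deltas=[{"dx":0,"dy":0,"dz":0.8,"wx":0,"wy":0,"wz":0,"gripper":255},{"dx":0,"dy":0,"dz":0.8,"wx":0,"wy":0,"wz":0,"gripper":255},{"dx":0,"dy":0,"dz":0.8,"wx":0,"wy":0,"wz":0,"gripper":255},{"dx":0,"dy":0,"dz":0.5,"wx":0,"wy":0,"wz":0,"gripper":255},{"dx":0,"dy":0,"dz":0.5,"wx":0,"wy":0,"wz":0,"gripper":255},{"dx":0,"dy":0,"dz":0,"wx":0,"wy":0,"wz":0,"gripper":255},{"dx":0,"dy":0,"dz":0,"wx":0,"wy":0,"wz":0,"gripper":255}])

```text
time: 24.55
tool_pos: [0.417, -0.2878, 0.187]
ee_rot: [3.141, -0.0, 1.63]
wrist_force: [0.0, 0.3, -1.1]
width: 0.0158
finger_force: 30.0
```

Request:
carry_out(deltas=[{"dx":0,"dy":0,"dz":0.4,"wx":0,"wy":0,"wz":0,"gripper":255},{"dx":0,"dy":0,"dz":0.35,"wx":0,"wy":0,"wz":0,"gripper":255},{"dx":0,"dy":0,"dz":0.22,"wx":0,"wy":0,"wz":0,"gripper":255},{"dx":0,"dy":0,"dz":0,"wx":0,"wy":0,"wz":0,"gripper":255},{"dx":0,"dy":0,"dz":0,"wx":0,"wy":0,"wz":0,"gripper":255}])

```text
time: 24.97
tool_pos: [0.4168, -0.2879, 0.167]
ee_rot: [-3.141, -0.0, 1.629]
wrist_force: [-0.4, 0.1, -1.4]
width: 0.0157
finger_force: 30.0
```

Request:
carry_out(deltas=[{"dx":0,"dy":0,"dz":0,"wx":0,"wy":0,"wz":0,"gripper":140},{"dx":0,"dy":0,"dz":0,"wx":0,"wy":0,"wz":0,"gripper":140},{"dx":0,"dy":0,"dz":0,"wx":0,"wy":0,"wz":0,"gripper":140},{"dx":0,"dy":0,"dz":0,"wx":0,"wy":0,"wz":0,"gripper":140},{"dx":0,"dy":0,"dz":-0.5,"wx":0,"wy":0,"wz":0,"gripper":140},{"dx":0,"dy":0,"dz":-1,"wx":0,"wy":0,"wz":0,"gripper":140},{"dx":0,"dy":0,"dz":-1,"wx":0,"wy":0,"wz":0,"gripper":140},{"dx":0,"dy":0,"dz":-1,"wx":0,"wy":0,"wz":0.43,"gripper":140},{"dx":0,"dy":0,"dz":-1,"wx":0,"wy":0,"wz":0.43,"gripper":140},{"dx":0,"dy":0,"dz":-1,"wx":0,"wy":0,"wz":0.43,"gripper":140},{"dx":0.98,"dy":0.23,"dz":0,"wx":0,"wy":0,"wz":0,"gripper":140},{"dx":0.98,"dy":0.23,"dz":0,"wx":0,"wy":0,"wz":0,"gripper":140},{"dx":0.98,"dy":0.23,"dz":0,"wx":0,"wy":0,"wz":0,"gripper":140},{"dx":0.98,"dy":0.23,"dz":0,"wx":0,"wy":0,"wz":0,"gripper":140},{"dx":0.98,"dy":0.23,"dz":0,"wx":0,"wy":0,"wz":0,"gripper":140},{"dx":0.98,"dy":0.23,"dz":0,"wx":0,"wy":0,"wz":0,"gripper":140},{"dx":0.98,"dy":0.23,"dz":0,"wx":0,"wy":0,"wz":0,"gripper":140},{"dx":0.98,"dy":0.23,"dz":0,"wx":0,"wy":0,"wz":0,"gripper":140},{"dx":0.98,"dy":0.23,"dz":0,"wx":0,"wy":0,"wz":0,"gripper":140}])

```text
time: 26.55
tool_pos: [0.4753, -0.1154, 0.2783]
ee_rot: [3.14, 0.0, 1.474]
wrist_force: [-0.1, -0.2, 0.2]
width: 0.0425
finger_force: 0.0
```

Request:
carry_out(deltas=[{"dx":0.98,"dy":0.23,"dz":0,"wx":0,"wy":0,"wz":0,"gripper":140},{"dx":0.98,"dy":0.23,"dz":0,"wx":0,"wy":0,"wz":0,"gripper":140},{"dx":0.98,"dy":0.23,"dz":0,"wx":0,"wy":0,"wz":0,"gripper":140},{"dx":0.98,"dy":0.23,"dz":0,"wx":0,"wy":0,"wz":0,"gripper":140},{"dx":0.98,"dy":0.23,"dz":0,"wx":0,"wy":0,"wz":0,"gripper":140},{"dx":0.98,"dy":0.23,"dz":0,"wx":0,"wy":0,"wz":0,"gripper":140},{"dx":0.98,"dy":0.23,"dz":0,"wx":0,"wy":0,"wz":0,"gripper":140},{"dx":0.98,"dy":0.23,"dz":0,"wx":0,"wy":0,"wz":0,"gripper":140},{"dx":0.98,"dy":0.23,"dz":0,"wx":0,"wy":0,"wz":0,"gripper":140},{"dx":0.98,"dy":0.23,"dz":0,"wx":0,"wy":0,"wz":0,"gripper":140},{"dx":0.98,"dy":0.23,"dz":0,"wx":0,"wy":0,"wz":0,"gripper":140},{"dx":0.98,"dy":0.23,"dz":0.5,"wx":0,"wy":0,"wz":0,"gripper":140},{"dx":0,"dy":0,"dz":0.8,"wx":0,"wy":0,"wz":0,"gripper":140},{"dx":0,"dy":0,"dz":0,"wx":0,"wy":0,"wz":0,"gripper":140},{"dx":0,"dy":0,"dz":0,"wx":0,"wy":0,"wz":0,"gripper":140}])

```text
time: 27.8
tool_pos: [0.5522, 0.1124, 0.2509]
ee_rot: [-3.14, 0.001, 1.475]
wrist_force: [0.1, 0.3, 0.8]
width: 0.0423
finger_force: 0.0
```

Request:
carry_out(deltas=[{"dx":0,"dy":0.05,"dz":1,"wx":0,"wy":0,"wz":0,"gripper":140},{"dx":0,"dy":0,"dz":1,"wx":0,"wy":0,"wz":0,"gripper":140},{"dx":0,"dy":0,"dz":1,"wx":0,"wy":0,"wz":0,"gripper":140},{"dx":0,"dy":0,"dz":0.8,"wx":0,"wy":0,"wz":0,"gripper":140},{"dx":0,"dy":0,"dz":0.5,"wx":0,"wy":0,"wz":0,"gripper":140},{"dx":0,"dy":0,"dz":0,"wx":0,"wy":0,"wz":0,"gripper":255},{"dx":0,"dy":0,"dz":0,"wx":0,"wy":0,"wz":0,"gripper":255},{"dx":0,"dy":0,"dz":0,"wx":0,"wy":0,"wz":0,"gripper":255},{"dx":0,"dy":0,"dz":0,"wx":0,"wy":0,"wz":0,"gripper":255},{"dx":0,"dy":0,"dz":0,"wx":0,"wy":0,"wz":0,"gripper":255},{"dx":0,"dy":0,"dz":0,"wx":0,"wy":0,"wz":0,"gripper":255},{"dx":0,"dy":0,"dz":0,"wx":0,"wy":0,"wz":0,"gripper":255}])

```text
time: 28.8
tool_pos: [0.5544, 0.1123, 0.167]
ee_rot: [3.139, -0.001, 1.474]
wrist_force: [0.1, 0.3, 5.4]
width: 0.0157
finger_force: 30.0
```

```bash
python3 - <<'E'
from h import *
P=[]
for n,f,(x0,x1,y0,y1) in [("scene","pics/scene0.png",(310,345,170,215)),("side","pics/side0.png",(325,360,180,220))]:
    h=cv2.cvtColor(cv2.imread(f),cv2.COLOR_BGR2HSV)[y0:y1,x0:x1]
    m=((h[:,:,0]<8)|(h[:,:,0]>172))&(h[:,:,1]>120)&(h[:,:,2]>60)
    v,u=np.nonzero(m); t=v<=v.min()+2; b=v>=v.max()-2
    P.append([(u[t].mean()+x0,v.min()+y0),(u[b].mean()+x0,v.max()+y0)])
print(P, np.round(tri(P[0],P[1]),4))
E
```

```text
[[(np.float64(329.70588235294116), np.int64(178)), (np.float64(323.875), np.int64(204))], [(np.float64(339.07142857142856), np.int64(188)), (np.float64(331.84615384615387), np.int64(215))]] [[ 0.5589 -0.1246  0.1402  0.0011]
 [ 0.5411 -0.1322  0.0766  0.001 ]]
```

The handle top is at z about 0.14, right on this path, so I'll carry panel_140 higher.

Request:
carry_out(deltas=[{"dx":0,"dy":0,"dz":-0.4,"wx":0,"wy":0,"wz":0,"gripper":255},{"dx":0,"dy":0,"dz":-1,"wx":0,"wy":0,"wz":0,"gripper":255},{"dx":0,"dy":0,"dz":-1,"wx":0,"wy":0,"wz":0,"gripper":255},{"dx":0,"dy":0,"dz":-1,"wx":0,"wy":0,"wz":0,"gripper":255},{"dx":0,"dy":0,"dz":-1,"wx":0,"wy":0,"wz":0,"gripper":255},{"dx":0,"dy":0,"dz":-1,"wx":0,"wy":0,"wz":0,"gripper":255},{"dx":0,"dy":0,"dz":-1,"wx":0,"wy":0,"wz":-0.43,"gripper":255},{"dx":0,"dy":0,"dz":-1,"wx":0,"wy":0,"wz":-0.43,"gripper":255},{"dx":0,"dy":0,"dz":-1,"wx":0,"wy":0,"wz":-0.43,"gripper":255},{"dx":-0.96,"dy":-0.01,"dz":-0.2,"wx":0,"wy":0,"wz":0,"gripper":255},{"dx":-0.96,"dy":-0.01,"dz":0,"wx":0,"wy":0,"wz":0,"gripper":255},{"dx":-0.96,"dy":-0.01,"dz":0,"wx":0,"wy":0,"wz":0,"gripper":255},{"dx":-0.96,"dy":-0.01,"dz":0,"wx":0,"wy":0,"wz":0,"gripper":255},{"dx":-0.96,"dy":-0.01,"dz":0,"wx":0,"wy":0,"wz":0,"gripper":255},{"dx":-0.96,"dy":-0.01,"dz":0,"wx":0,"wy":0,"wz":0,"gripper":255},{"dx":-0.96,"dy":-0.01,"dz":0,"wx":0,"wy":0,"wz":0,"gripper":255},{"dx":-0.96,"dy":-0.01,"dz":0,"wx":0,"wy":0,"wz":0,"gripper":255},{"dx":-0.96,"dy":-0.01,"dz":0,"wx":0,"wy":0,"wz":0,"gripper":255},{"dx":-0.96,"dy":-0.01,"dz":0,"wx":0,"wy":0,"wz":0,"gripper":255},{"dx":-0.96,"dy":-0.01,"dz":0,"wx":0,"wy":0,"wz":0,"gripper":255}])

```text
time: 30.47
tool_pos: [0.5634, -0.0995, 0.3367]
ee_rot: [-3.14, -0.001, 1.629]
wrist_force: [0.4, 0.7, -0.9]
width: 0.016
finger_force: 30.0
```

Request:
carry_out(deltas=[{"dx":-0.96,"dy":-0.01,"dz":0,"wx":0,"wy":0,"wz":0,"gripper":255},{"dx":-0.96,"dy":-0.01,"dz":0,"wx":0,"wy":0,"wz":0,"gripper":255},{"dx":-0.96,"dy":-0.01,"dz":0,"wx":0,"wy":0,"wz":0,"gripper":255},{"dx":-0.96,"dy":-0.01,"dz":0,"wx":0,"wy":0,"wz":0,"gripper":255},{"dx":-0.96,"dy":-0.01,"dz":0,"wx":0,"wy":0,"wz":0,"gripper":255},{"dx":-0.96,"dy":-0.01,"dz":0,"wx":0,"wy":0,"wz":0,"gripper":255},{"dx":-0.96,"dy":-0.01,"dz":0,"wx":0,"wy":0,"wz":0,"gripper":255},{"dx":-0.96,"dy":-0.01,"dz":0,"wx":0,"wy":0,"wz":0,"gripper":255},{"dx":-0.96,"dy":-0.01,"dz":0.5,"wx":0,"wy":0,"wz":0,"gripper":255},{"dx":-0.96,"dy":-0.01,"dz":1,"wx":0,"wy":0,"wz":0,"gripper":255},{"dx":-0.96,"dy":-0.01,"dz":1,"wx":0,"wy":0,"wz":0,"gripper":255},{"dx":0,"dy":0,"dz":1,"wx":0,"wy":0,"wz":0,"gripper":255},{"dx":0,"dy":0,"dz":0.8,"wx":0,"wy":0,"wz":0,"gripper":255},{"dx":0,"dy":0,"dz":0,"wx":0,"wy":0,"wz":0,"gripper":255},{"dx":0,"dy":0,"dz":0,"wx":0,"wy":0,"wz":0,"gripper":255}])

```text
time: 31.72
tool_pos: [0.5733, -0.3093, 0.2495]
ee_rot: [-3.138, -0.003, 1.629]
wrist_force: [0.2, -0.5, -0.3]
width: 0.0157
finger_force: 30.0
```

Request:
carry_out(deltas=[{"dx":0.04,"dy":0.02,"dz":0.8,"wx":0,"wy":0,"wz":0,"gripper":255},{"dx":0,"dy":0,"dz":0.8,"wx":0,"wy":0,"wz":0,"gripper":255},{"dx":0,"dy":0,"dz":0.6,"wx":0,"wy":0,"wz":0,"gripper":255},{"dx":0,"dy":0,"dz":0.5,"wx":0,"wy":0,"wz":0,"gripper":255},{"dx":0,"dy":0,"dz":0.4,"wx":0,"wy":0,"wz":0,"gripper":255},{"dx":0,"dy":0,"dz":0,"wx":0,"wy":0,"wz":0,"gripper":255},{"dx":0,"dy":0,"dz":0,"wx":0,"wy":0,"wz":0,"gripper":255}])

```text
time: 32.3
tool_pos: [0.5743, -0.3087, 0.1892]
ee_rot: [-3.141, -0.0, 1.629]
wrist_force: [-0.3, 0.1, -0.6]
width: 0.0161
finger_force: 30.0
```

Request:
carry_out(deltas=[{"dx":0,"dy":0,"dz":0.4,"wx":0,"wy":0,"wz":0,"gripper":255},{"dx":0,"dy":0,"dz":0.4,"wx":0,"wy":0,"wz":0,"gripper":255},{"dx":0,"dy":0,"dz":0.26,"wx":0,"wy":0,"wz":0,"gripper":255},{"dx":0,"dy":0,"dz":0,"wx":0,"wy":0,"wz":0,"gripper":255},{"dx":0,"dy":0,"dz":0,"wx":0,"wy":0,"wz":0,"gripper":255}])

```text
time: 32.72
tool_pos: [0.5741, -0.3087, 0.1676]
ee_rot: [-3.141, -0.001, 1.629]
wrist_force: [0.1, 0.4, -1.4]
width: 0.016
finger_force: 30.0
```

Request:
carry_out(deltas=[{"dx":0,"dy":0,"dz":0,"wx":0,"wy":0,"wz":0,"gripper":140},{"dx":0,"dy":0,"dz":0,"wx":0,"wy":0,"wz":0,"gripper":140},{"dx":0,"dy":0,"dz":0,"wx":0,"wy":0,"wz":0,"gripper":140},{"dx":0,"dy":0,"dz":0,"wx":0,"wy":0,"wz":0,"gripper":140},{"dx":0,"dy":0,"dz":-0.5,"wx":0,"wy":0,"wz":0,"gripper":140},{"dx":0,"dy":0,"dz":-1,"wx":0,"wy":0,"wz":0,"gripper":140},{"dx":0,"dy":0,"dz":-1,"wx":0,"wy":0,"wz":0,"gripper":140},{"dx":0,"dy":0,"dz":-1,"wx":0,"wy":0,"wz":0.43,"gripper":140},{"dx":0,"dy":0,"dz":-1,"wx":0,"wy":0,"wz":0.43,"gripper":140},{"dx":0,"dy":0,"dz":-1,"wx":0,"wy":0,"wz":0.43,"gripper":140},{"dx":0.99,"dy":-0.02,"dz":0,"wx":0,"wy":0,"wz":0,"gripper":140},{"dx":0.99,"dy":-0.02,"dz":0,"wx":0,"wy":0,"wz":0,"gripper":140},{"dx":0.99,"dy":-0.02,"dz":0,"wx":0,"wy":0,"wz":0,"gripper":140},{"dx":0.99,"dy":-0.02,"dz":0,"wx":0,"wy":0,"wz":0,"gripper":140},{"dx":0.99,"dy":-0.02,"dz":0,"wx":0,"wy":0,"wz":0,"gripper":140},{"dx":0.99,"dy":-0.02,"dz":0,"wx":0,"wy":0,"wz":0,"gripper":140},{"dx":0.99,"dy":-0.02,"dz":0,"wx":0,"wy":0,"wz":0,"gripper":140},{"dx":0.99,"dy":-0.02,"dz":0,"wx":0,"wy":0,"wz":0,"gripper":140},{"dx":0.99,"dy":-0.02,"dz":0,"wx":0,"wy":0,"wz":0,"gripper":140}])

```text
time: 34.3
tool_pos: [0.5878, -0.1302, 0.2792]
ee_rot: [3.14, 0.0, 1.474]
wrist_force: [0.2, -0.1, -0.2]
width: 0.0424
finger_force: 0.0
```

Request:
carry_out(deltas=[{"dx":0.99,"dy":-0.02,"dz":0,"wx":0,"wy":0,"wz":0,"gripper":140},{"dx":0.99,"dy":-0.02,"dz":0,"wx":0,"wy":0,"wz":0,"gripper":140},{"dx":0.99,"dy":-0.02,"dz":0,"wx":0,"wy":0,"wz":0,"gripper":140},{"dx":0.99,"dy":-0.02,"dz":0,"wx":0,"wy":0,"wz":0,"gripper":140},{"dx":0.99,"dy":-0.02,"dz":0,"wx":0,"wy":0,"wz":0,"gripper":140},{"dx":0.99,"dy":-0.02,"dz":0,"wx":0,"wy":0,"wz":0,"gripper":140},{"dx":0.99,"dy":-0.02,"dz":0,"wx":0,"wy":0,"wz":0,"gripper":140},{"dx":0.99,"dy":-0.02,"dz":0,"wx":0,"wy":0,"wz":0,"gripper":140},{"dx":0.99,"dy":-0.02,"dz":0,"wx":0,"wy":0,"wz":0,"gripper":140},{"dx":0.99,"dy":-0.02,"dz":0,"wx":0,"wy":0,"wz":0,"gripper":140},{"dx":0.99,"dy":-0.02,"dz":0,"wx":0,"wy":0,"wz":0,"gripper":140},{"dx":0.99,"dy":-0.02,"dz":0.5,"wx":0,"wy":0,"wz":0,"gripper":140},{"dx":0,"dy":0,"dz":0.8,"wx":0,"wy":0,"wz":0,"gripper":140},{"dx":0,"dy":0,"dz":0,"wx":0,"wy":0,"wz":0,"gripper":140},{"dx":0,"dy":0,"dz":0,"wx":0,"wy":0,"wz":0,"gripper":140}])

```text
time: 35.55
tool_pos: [0.6055, 0.1059, 0.2518]
ee_rot: [-3.14, 0.001, 1.475]
wrist_force: [0.4, 0.4, 0.2]
width: 0.0421
finger_force: 0.0
```

Request:
carry_out(deltas=[{"dx":-0.04,"dy":-0.02,"dz":1,"wx":0,"wy":0,"wz":0,"gripper":140},{"dx":0,"dy":0,"dz":1,"wx":0,"wy":0,"wz":0,"gripper":140},{"dx":0,"dy":0,"dz":1,"wx":0,"wy":0,"wz":0,"gripper":140},{"dx":0,"dy":0,"dz":0.8,"wx":0,"wy":0,"wz":0,"gripper":140},{"dx":0,"dy":0,"dz":0.55,"wx":0,"wy":0,"wz":0,"gripper":140},{"dx":0,"dy":0,"dz":0,"wx":0,"wy":0,"wz":0,"gripper":255},{"dx":0,"dy":0,"dz":0,"wx":0,"wy":0,"wz":0,"gripper":255},{"dx":0,"dy":0,"dz":0,"wx":0,"wy":0,"wz":0,"gripper":255},{"dx":0,"dy":0,"dz":0,"wx":0,"wy":0,"wz":0,"gripper":255},{"dx":0,"dy":0,"dz":0,"wx":0,"wy":0,"wz":0,"gripper":255},{"dx":0,"dy":0,"dz":0,"wx":0,"wy":0,"wz":0,"gripper":255},{"dx":0,"dy":0,"dz":0,"wx":0,"wy":0,"wz":0,"gripper":255}])

```text
time: 36.55
tool_pos: [0.6062, 0.1051, 0.1669]
ee_rot: [3.138, -0.0, 1.474]
wrist_force: [-0.1, 0.8, 5.7]
width: 0.0159
finger_force: 30.0
```

Request:
carry_out(deltas=[{"dx":0,"dy":0,"dz":-0.4,"wx":0,"wy":0,"wz":0,"gripper":255},{"dx":0,"dy":0,"dz":-1,"wx":0,"wy":0,"wz":0,"gripper":255},{"dx":0,"dy":0,"dz":-1,"wx":0,"wy":0,"wz":0,"gripper":255},{"dx":0,"dy":0,"dz":-1,"wx":0,"wy":0,"wz":0,"gripper":255},{"dx":0,"dy":0,"dz":-1,"wx":0,"wy":0,"wz":0,"gripper":255},{"dx":0,"dy":0,"dz":-1,"wx":0,"wy":0,"wz":0,"gripper":255},{"dx":0,"dy":0,"dz":-1,"wx":0,"wy":0,"wz":-0.43,"gripper":255},{"dx":0,"dy":0,"dz":-1,"wx":0,"wy":0,"wz":-0.43,"gripper":255},{"dx":0,"dy":0,"dz":-1,"wx":0,"wy":0,"wz":-0.43,"gripper":255},{"dx":-0.98,"dy":-0.4,"dz":-0.2,"wx":0,"wy":0,"wz":0,"gripper":255},{"dx":-0.98,"dy":-0.4,"dz":0,"wx":0,"wy":0,"wz":0,"gripper":255},{"dx":-0.98,"dy":-0.4,"dz":0,"wx":0,"wy":0,"wz":0,"gripper":255},{"dx":-0.98,"dy":-0.4,"dz":0,"wx":0,"wy":0,"wz":0,"gripper":255},{"dx":-0.98,"dy":-0.4,"dz":0,"wx":0,"wy":0,"wz":0,"gripper":255},{"dx":-0.98,"dy":-0.4,"dz":0,"wx":0,"wy":0,"wz":0,"gripper":255},{"dx":-0.98,"dy":-0.4,"dz":0,"wx":0,"wy":0,"wz":0,"gripper":255},{"dx":-0.98,"dy":-0.4,"dz":0,"wx":0,"wy":0,"wz":0,"gripper":255},{"dx":-0.98,"dy":-0.4,"dz":0,"wx":0,"wy":0,"wz":0,"gripper":255},{"dx":-0.98,"dy":-0.4,"dz":0,"wx":0,"wy":0,"wz":0,"gripper":255},{"dx":-0.98,"dy":-0.4,"dz":0,"wx":0,"wy":0,"wz":0,"gripper":255}])

```text
time: 38.22
tool_pos: [0.5294, -0.116, 0.3367]
ee_rot: [-3.14, -0.001, 1.629]
wrist_force: [0.4, -0.2, 0.3]
width: 0.016
finger_force: 30.0
```

Request:
carry_out(deltas=[{"dx":-0.98,"dy":-0.4,"dz":0,"wx":0,"wy":0,"wz":0,"gripper":255},{"dx":-0.98,"dy":-0.4,"dz":0,"wx":0,"wy":0,"wz":0,"gripper":255},{"dx":-0.98,"dy":-0.4,"dz":0,"wx":0,"wy":0,"wz":0,"gripper":255},{"dx":-0.98,"dy":-0.4,"dz":0,"wx":0,"wy":0,"wz":0,"gripper":255},{"dx":-0.98,"dy":-0.4,"dz":0,"wx":0,"wy":0,"wz":0,"gripper":255},{"dx":-0.98,"dy":-0.4,"dz":0,"wx":0,"wy":0,"wz":0,"gripper":255},{"dx":-0.98,"dy":-0.4,"dz":0,"wx":0,"wy":0,"wz":0,"gripper":255},{"dx":-0.98,"dy":-0.4,"dz":0,"wx":0,"wy":0,"wz":0,"gripper":255},{"dx":-0.98,"dy":-0.4,"dz":0,"wx":0,"wy":0,"wz":0,"gripper":255},{"dx":0,"dy":0,"dz":1,"wx":0,"wy":0,"wz":0,"gripper":255},{"dx":0,"dy":0,"dz":1,"wx":0,"wy":0,"wz":0,"gripper":255},{"dx":0,"dy":0,"dz":0.8,"wx":0,"wy":0,"wz":0,"gripper":255},{"dx":0,"dy":0,"dz":0,"wx":0,"wy":0,"wz":0,"gripper":255},{"dx":0,"dy":0,"dz":0,"wx":0,"wy":0,"wz":0,"gripper":255}])

```text
time: 39.38
tool_pos: [0.4681, -0.2952, 0.2799]
ee_rot: [-3.139, -0.002, 1.629]
wrist_force: [0.2, 0.6, -1.4]
width: 0.0159
finger_force: 30.0
```

Request:
carry_out(deltas=[{"dx":0.03,"dy":0.02,"dz":0.9,"wx":0,"wy":0,"wz":0,"gripper":255},{"dx":0,"dy":0,"dz":0.9,"wx":0,"wy":0,"wz":0,"gripper":255},{"dx":0,"dy":0,"dz":0.8,"wx":0,"wy":0,"wz":0,"gripper":255},{"dx":0,"dy":0,"dz":0.8,"wx":0,"wy":0,"wz":0,"gripper":255},{"dx":0,"dy":0,"dz":0.6,"wx":0,"wy":0,"wz":0,"gripper":255},{"dx":0,"dy":0,"dz":0.5,"wx":0,"wy":0,"wz":0,"gripper":255},{"dx":0,"dy":0,"dz":0,"wx":0,"wy":0,"wz":0,"gripper":255},{"dx":0,"dy":0,"dz":0,"wx":0,"wy":0,"wz":0,"gripper":255}])

```text
time: 40.05
tool_pos: [0.4691, -0.295, 0.1914]
ee_rot: [3.141, -0.0, 1.629]
wrist_force: [0.7, -0.8, -0.7]
width: 0.0158
finger_force: 30.0
```

Request:
carry_out(deltas=[{"dx":0,"dy":0,"dz":0.4,"wx":0,"wy":0,"wz":0,"gripper":255},{"dx":0,"dy":0,"dz":0.4,"wx":0,"wy":0,"wz":0,"gripper":255},{"dx":0,"dy":0,"dz":0.37,"wx":0,"wy":0,"wz":0,"gripper":255},{"dx":0,"dy":0,"dz":0,"wx":0,"wy":0,"wz":0,"gripper":255},{"dx":0,"dy":0,"dz":0,"wx":0,"wy":0,"wz":0,"gripper":255}])

```text
time: 40.47
tool_pos: [0.4687, -0.2948, 0.1671]
ee_rot: [-3.141, -0.001, 1.629]
wrist_force: [0.3, 0.9, -1.5]
width: 0.0157
finger_force: 30.0
```

Request:
carry_out(deltas=[{"dx":0,"dy":0,"dz":0,"wx":0,"wy":0,"wz":0,"gripper":140},{"dx":0,"dy":0,"dz":0,"wx":0,"wy":0,"wz":0,"gripper":140},{"dx":0,"dy":0,"dz":0,"wx":0,"wy":0,"wz":0,"gripper":140},{"dx":0,"dy":0,"dz":0,"wx":0,"wy":0,"wz":0,"gripper":140},{"dx":0,"dy":0,"dz":-0.5,"wx":0,"wy":0,"wz":0,"gripper":140},{"dx":0,"dy":0,"dz":-1,"wx":0,"wy":0,"wz":0,"gripper":140},{"dx":0,"dy":0,"dz":-1,"wx":0,"wy":0,"wz":0,"gripper":140},{"dx":0,"dy":0,"dz":-1,"wx":0,"wy":0,"wz":0,"gripper":140},{"dx":0,"dy":0,"dz":-1,"wx":0,"wy":0,"wz":0,"gripper":140},{"dx":0,"dy":0,"dz":-1,"wx":0,"wy":0,"wz":0,"gripper":140},{"dx":-0.8,"dy":0,"dz":-1,"wx":0,"wy":0,"wz":0,"gripper":140},{"dx":-1,"dy":0,"dz":-0.5,"wx":0,"wy":0,"wz":0,"gripper":140},{"dx":-1,"dy":0,"dz":0,"wx":0,"wy":0,"wz":0,"gripper":140},{"dx":0,"dy":0,"dz":0,"wx":0,"wy":0,"wz":0,"gripper":140},{"dx":0,"dy":0,"dz":0,"wx":0,"wy":0,"wz":0,"gripper":140}])

```text
time: 41.72
tool_pos: [0.472, -0.3512, 0.308]
ee_rot: [3.141, -0.001, 1.628]
wrist_force: [0.9, 1.0, 0.0]
width: 0.0425
finger_force: 0.0
```

```bash
python3 - <<'E'
from h import *
import pickle
c=eyes.get_calibration("wrist"); pickle.dump(c,open("w4.pkl","wb"))
w=eyes.snapshot("wrist")[:,:,::-1]; cv2.imwrite("pics/w4.png",w)
s=eyes.snapshot("scene")[:,:,::-1]; cv2.imwrite("pics/s4.png",s)
W=np.zeros((600,640,3),np.uint8); W[:290]=w[:290]; W[294:600,:360]=cv2.resize(s[105:345,180:430],(360,306)); W[294:600,365:]=cv2.resize(eyes.snapshot("side")[225:335,260:410,::-1],(275,306))
cv2.imwrite("pics/m4.png",W)
E
```

```text
(no output)
```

View pics/m4.png

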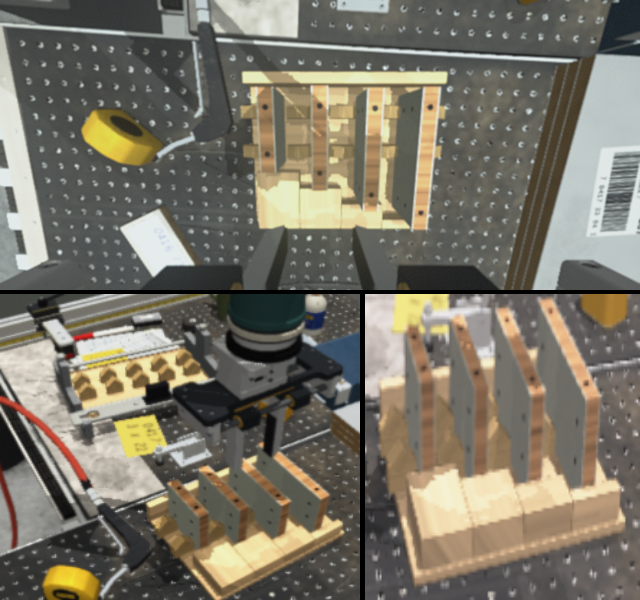

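All four panels stand upright in the rack in order, with tops at wrist columns 266, 320, 373 and 425, and the bar is in the cradle. A quick numeric check of panels and bar follows.

```bash
python3 - <<'E'
from h import *
import pickle
np.set_printoptions(precision=4,suppress=True)
c=pickle.load(open("w4.pkl","rb"))
R=np.array([[np.cos(.057),-np.sin(.057)],[np.sin(.057),np.cos(.057)]])
for e in [[(265.5,86),(267,172.5)],[(320,86),(319,190.5)],[(375,86),(371,210)],[(430.5,86),(420.5,230)]]:
    w=plane("wrist",e,.1,c)[:,:2]; print("L",np.linalg.norm(w[0]-w[1]),"own mid",(w.mean(0)-[.4958,-.313])@R)
# bar in cradle: grip top from scene+side (black grip)
P=[]
for n,(x0,x1,y0,y1) in [("scene",(270,305,150,190)),("side",(290,330,175,215))]:
    g=eyes.snapshot(n)[y0:y1,x0:x1].max(2); n_,l,st,ce=cv2.connectedComponentsWithStats((g<38).astype(np.uint8))
    k=1+st[1:,4].argmax(); print(n,st[k],ce[k]); P.append([ce[k]+[x0,y0]])
print(tri(P[0],P[1]))
E
```

```text
L 0.08081473943829319 own mid [-0.0781  0.0299]
L 0.09921287568759316 own mid [-0.0269  0.0207]
L 0.11977705296240641 own mid [0.0254 0.0104]
L 0.14152348937730033 own mid [ 0.0774 -0.0006]
scene [ 10  24  19  16 219] [19.1416 32.1872]
side [11 19  6 11 36] [13.1111 24.25  ]
[[ 0.5001 -0.0251  0.0753  0.0127]]
```

```bash
python3 -c "
from bench import robot
print(robot.close_job())"
```

```text
the job is handed in; nothing more can be done
None
```

I handed the job in after about 42 s of robot time, but no verdict came back. All four panels stand in their rack slots from shortest to longest, each within about 1 mm of its target in the last camera check. The lock bar lies in its cradle (seen only in the pictures, as my last position fix on it was unreliable), and nothing was moved near the oil bottle.

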